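# Slide the top tray off the pile and finish the pinwheel layer

### The arm

A 6-joint arm with a two-finger parallel gripper is mounted at the origin on a cart in front of the work surface, level with it; the furniture and walls round the work are solid. World frame = base frame: x ahead of the robot, y to its left, z up, the work surface at z = 0. Lengths are in m, angles in degrees, forces in N, time in s.
With the tool pointing down it reaches from about 0.4 to 0.825 m from the base axis. Payload 7 kg.
Tool frame: the origin (TCP) lies midway between the tips of the shut fingers; the grasp point (between the pads) lies 19 mm behind it (r.hold_point_z is the distance from the TCP to the grasp point, in m); x points along the fingers, y is the direction in which the jaws open and shut, and the axes are right-handed (so a half turn about x gives the same grasp; the last joint's range is limited). The gripper opens to 88 mm and grips with 3 to 60 N. Pads are 19 mm wide; open, the fingers measure 130 mm over their backs; the gripper's body (78 mm by 193 mm) begins 47 mm behind the grasp point.
Start: joints at [-52.993, 20.546, 0.682, 0, -70.136, -16.507], TCP at [0.236, -0.632, 0.227] pointing down, gripper open.
Joint ranges: [-176.03, 176.03], [-82.01, 121.73], [-58.28, 71.71], [-173.87, 95.51], [-174.79, -0.11], [-173.66, 173.66]. Speed limits (degrees/s): [136.94, 136.94, 172.46, 180, 180, 180].

### API

Orientations are given as [roll, pitch, yaw] about the fixed x, y, z axes, in that order (R = Rz(yaw) Ry(pitch) Rx(roll)).
In Python, from plant import r, viewer, order gives the robot as it stands. The module is installed in compiled form; this text tells all that it offers.
- The arm moves only by the shell command python3 -m creep 'ROWS' [FORCE]. ROWS is JSON, a list of rows, each an object of numbers: "ax", "ay", "az": the turn, a rotation vector about the tool's x, y, z in degrees; "tx", "ty", "tz": the shift along the tool's x, y, z in m; "fingers": the finger opening in m, from 0 to 0.0876. A call has 1 to 5 rows; each row is the pose to reach, as a shift and turn from the pose commanded when the call began, along the tool's axes at that moment; what a row does not reach only later rows make up. A row lasts 1/10 s, in which the tool goes at most 50 mm and 8.59 degrees, less where a joint would pass 70% of its speed; a pose out of reach is approached as far as the arm can. A call with a gripper value outside its range is refused whole. The fingers move at their own pace and stop on an object; FORCE is the grip in N (left out, the last holds). Time passes only in rows, so rows that repeat a pose let the fingers close. It gives the time, the measured TCP pose, the force and the opening at its end, in the units of the state.
- r.get_state(): the state, without advancing time (a new reading comes with each control period).
- viewer.capture(name): name is "side" or "top"; returns a dict with "pixels" (400x640x3 uint8, blue, green, red), "depth" (400x640 float32, m along the optical axis (not along the pixel's ray), 0 where there is no reading), "fx", "fy", "cx", "cy" (pixels), "k1" (the pictures are not rectified: a ray, as slopes to the right and down, at radius r is drawn at 1 + k1 r^2 times it, then the intrinsics apply), "rvec" (rotation vector, rad) and "tvec" (3), from world to camera coordinates, as OpenCV has them. Camera axes: x right, y down, z forward; pixel columns grow to the right and rows downward; lengths in m; the calibration is good to about 2 mm. A picture is of the moment at which its call begins.
- order.close_job(): hands the job in, once; it reports no verdict.
The state is a dict: "time_s": time; "joints": joint angles; "qd": joint speeds; "joint_torque": joint torques, N m; "tcp_pos": TCP position; "eef_rot": TCP orientation; "contact_force": force on the tool from outside, world axes, zero at the start; "moment": the same for the moment, N m; "gripper_width": finger opening in m.
Only numpy, scipy, OpenCV 4.12 (cv2) and the standard library are available. Lean on these libraries where they do the work, as an engineer would, in place of code of your own. Each camera call takes 0.05 s, during which the arm holds its last target.

### The job

Slide the blue tray, with its two lining pads in it, up out of its nest over the open well and along the station's deck to the end stop, without picking it up off the station. Then take the two friction blocks out of the well and lay them in the two black-outlined places on the small pallet, standing on their long narrow faces like the two already there, so that the four make a neat closed pinwheel. Leave the bystanders where they are.

Things in the scene. Friction and masses are not known exactly. Their poses are not given: they have to be found in the camera images.
- station: Fixed grey two-bay tray station, 296 mm along its y, 180 mm along its x; origin at the centre of its footprint on the bench, z up. Open well in its -y half, flat deck 68 mm above the bench in its +y half (y -2..+144 mm). Side guides at x +-85.5 mm, 80 mm high, all along. The outer (-y) end at y -148 mm is only 68 mm high, so the tray can be pushed from there.
- well (a point): centre of the well's floor: station y -72 mm, 3 mm above the bench. The well is 148 mm wide (station x) and 140 mm long (station y) inside; the tray rests on ledges along its two x sides, 62 mm above the bench, and its y end walls reach 68 mm.
- tray_stop (a point): where the tray's origin is when the tray lies on the deck against the end stop: station x 0, y +76, z +68 mm. The end stop is an upright plate across the +y end, face at y +144 mm, 84 mm high.
- tray: blue steel tray, 164 (x) x 136 (y) x 28 mm, walls 3 mm, about 0.35 kg; origin: centre of underside, axes as the station's. Starts over the well, nested 6 mm below the deck (station y -72, z +62 mm). Its y ends slope 30 degrees below, so it rides up the 6 mm step when pushed or dragged to station +y with 5 to 15 N; its end walls are upright from 8 to 28 mm above its underside.
- lining_pad_0: lining pad, dark brown on a steel back, 40 x 61 x 14 mm, 0.2 kg, loose in the tray; origin: centre of its underside
- lining_pad_1: lining pad, dark brown on a steel back, 40 x 61 x 14 mm, 0.2 kg, loose in the tray; origin: centre of its underside
- block_a: red-brown friction block, a plain box 100 x 25 x 54 mm, 90 g; origin: centre of its underside; x along its 100 mm length, y across its 25 mm thickness, z up. Stands in the well under the tray, on the well's floor, its length along the station's y; about 35 mm free between the two blocks and about 30 mm from each to the wall beside it (open the fingers only part way).
- block_b: red-brown friction block, a plain box 100 x 25 x 54 mm, 90 g; origin: centre of its underside; x along its 100 mm length, y across its 25 mm thickness, z up. The other block in the well, parallel to block_a.
- laid_block_1: red-brown friction block, a plain box 100 x 25 x 54 mm, 90 g; origin: centre of its underside; x along its 100 mm length, y across its 25 mm thickness, z up. Already laid on the pallet: at pallet x -14.5, y +52 mm, its length along the pallet's x.
- laid_block_2: red-brown friction block, a plain box 100 x 25 x 54 mm, 90 g; origin: centre of its underside; x along its 100 mm length, y across its 25 mm thickness, z up. Already laid on the pallet: at pallet x +14.5, y -52 mm, its length along the pallet's x.
- pallet: fixed wooden pallet slab, 146 x 146 mm, top 24 mm above the bench; origin at the centre of its footprint on the bench, z up. The layer is a pinwheel of four blocks round a square gap of about 79 mm, about 4 mm clear between neighbours.
- slot_left (a point): centre of one black-outlined empty place, on the pallet's top: pallet x -52, y -14.5, z +24 mm. The block's underside centre goes here, its length along the pallet's y.
- slot_right (a point): centre of the other black-outlined empty place, on the pallet's top: pallet x +52, y +14.5, z +24 mm; length along the pallet's y. Either block may go in either place.
- grease_tin: bystander: blue tin, 53 mm across, 38 mm high, origin under its centre
- paint_marker: bystander: white and yellow marker pen, 121 x 13 mm, lying along its x
- ratchet: bystander: ratchet with red handle, 195 x 36 x 23 mm, lying along its x
- spring_a: bystander: upright coil spring, 39 mm across, 68 mm high
Mind the look-alikes: they are no part of the job. Leave any turquoise or yellow look-alike of the pallet alone. What is shaped like the lining_pad_0 but red is not meant.

How it is judged:
By the outcome, as a careful person would: the job done as asked, in the order asked, and still so for the second after the job is handed in, with the robot touching nothing.
It also fails if it takes over 70 s, if anything falls off the work surface, if the arm or the gripper's body presses on something with over 40 N, if the wrist force passes 120 N, or if a joint passes its speed limit or range.

## Working session

There is one attempt and no reset: what is moved stays moved. The work goes in short steps, Python scripts to look and compute and a shell command to move; the robot and the scene stay as the last step left them, time stands still between calls to the robot, and variables do not carry over. Pictures are saved under pics/ and viewed, and the job is handed in when it is done.

```bash
mkdir -p pics; cat > h.py <<'E'
import numpy as np, cv2
from plant import r, viewer, order
def cap(name,fn=None):
    d=viewer.capture(name)
    if fn: cv2.imwrite('pics/'+fn,d['pixels'])
    return d
def ray(d,uv):
    uv=np.atleast_2d(np.array(uv,float))
    K=np.array([[d['fx'],0,d['cx']],[0,d['fy'],d['cy']],[0,0,1]])
    n=cv2.undistortPoints(uv.reshape(-1,1,2),K,np.array([d['k1'],0,0,0,0.])).reshape(-1,2)
    R=cv2.Rodrigues(np.array(d['rvec'],float))[0]; t=np.array(d['tvec'],float).ravel()
    v=np.c_[n,np.ones(len(n))]@R
    return -R.T@t, v
def onz(d,uv,z):
    c,v=ray(d,uv); s=(z-c[2])/v[:,2]; return c+v*s[:,None]
def proj(d,P):
    K=np.array([[d['fx'],0,d['cx']],[0,d['fy'],d['cy']],[0,0,1]])
    return cv2.projectPoints(np.array(P,float).reshape(-1,1,3),np.array(d['rvec'],float),np.array(d['tvec'],float),K,np.array([d['k1'],0,0,0,0.]))[0].reshape(-1,2)
def cloud(d):
    v,u=np.mgrid[0:400,0:640]; c,w=ray(d,np.c_[u.ravel(),v.ravel()])
    return (c+w*d['depth'].reshape(-1,1)).reshape(400,640,3)
E
python3 - <<'E'
from h import *
for n in('top','side'):
    d=cap(n,n+'0.png'); print(n,d['fx'],d['k1'],ray(d,[[320,200]]))
s=r.get_state(); print(s['tcp_pos'],s['eef_rot'],s['gripper_width'],s['time_s'],r.hold_point_z)
E
```

```text
top 453.56931838821384 -0.06182655781384107 (array([0.2688852 , 0.17174759, 1.68589345]), array([[ 0.13871064,  0.02600254, -0.99025393]]))
side 439.23465346758053 -0.027805914073192967 (array([-0.1292182 , -0.77543532,  1.0446555 ]), array([[ 0.43575368,  0.63475283, -0.63813829]]))
[ 0.23622077 -0.63187131  0.22571821] [ 96.22528376  89.91508722 116.72201138] 0.08794137495533354 0.1 0.0188
```

```bash
ls pics
```

```text
side0.png
top0.png
```

View pics/top0.png

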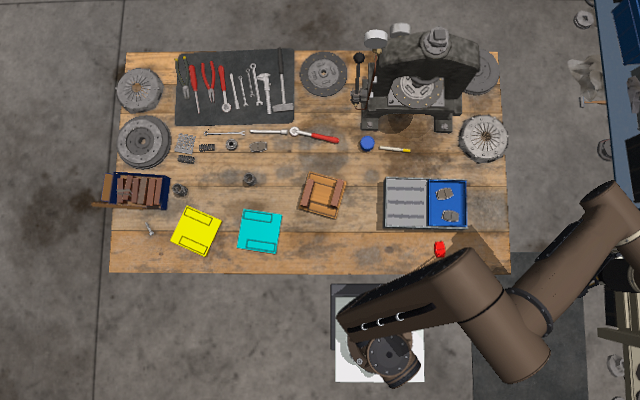

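View pics/side0.png

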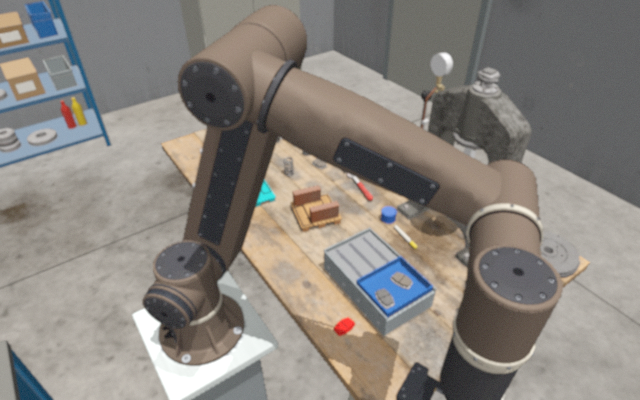

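The top picture shows the station at about (425,204): tray on the right with two pads, deck on the left. The brown pallet is at (323,195), with the tin and marker above it. In the side view the tray is at (396,285). I'll zoom in next.

```bash
python3 - <<'E'
from h import *
d=cap('top')
im=d['pixels']
for i,(a,b) in enumerate([((370,170),(480,240)),((290,160),(360,230))]):
    c=im[a[1]:b[1],a[0]:b[0]]
    k=7 if i==0 else 8
    cv2.imwrite(f'pics/z{i}.png',cv2.resize(c,None,fx=k,fy=k,interpolation=cv2.INTER_CUBIC))
P=cloud(d)
for uv in [(405,190),(405,217),(450,183),(448,180),(320,195),(390,182),(350,215)]:
    print(uv,P[uv[1],uv[0]].round(4))
E
```

```text
(405, 190) [ 0.5327 -0.0929  0.0675]
(405, 217) [ 0.435  -0.0911  0.0643]
(450, 183) [ 0.5604 -0.2597  0.0583]
(448, 180) [ 0.5659 -0.2449  0.0887]
(320, 195) [0.52   0.2154 0.0265]
(390, 182) [ 0.561  -0.0384  0.0725]
(350, 215) [ 0.449   0.1036 -0.0026]
```

```bash
ls pics
```

```text
side0.png
top0.png
z0.png
z1.png
```

View pics/z0.png

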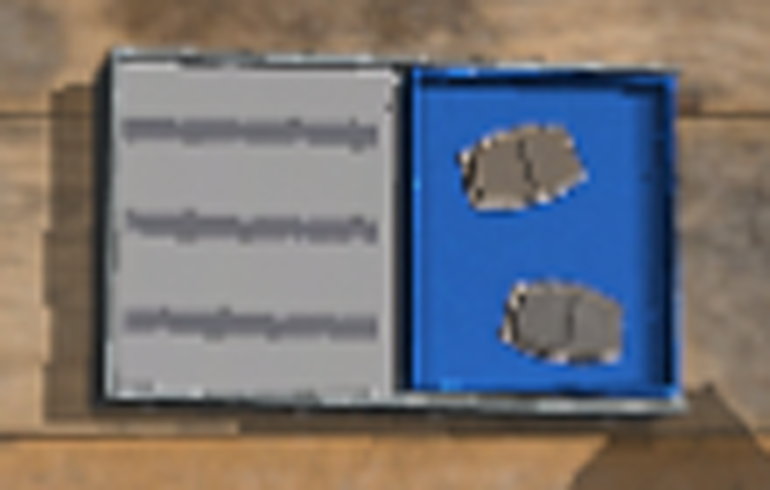

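View pics/z1.png

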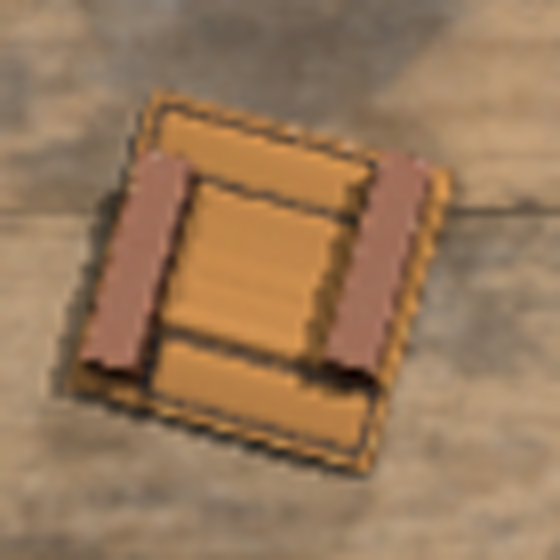

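The zooms show the tray at the station's right half, blue rim from (411,70) to (676,392) in zoomed pixels. The pallet shows two brown blocks and the two outlined slots, upper shifted left and lower shifted right. Now I'll measure edges at sub-pixel.

```bash
python3 - <<'E'
from h import *
R=r.get_state(); 
from scipy.spatial.transform import Rotation as Ro
print('tool axes cols\n',Ro.from_euler('xyz',R['eef_rot'],degrees=True).as_matrix().round(3))
d=cap('top'); im=d['pixels']; hsv=cv2.cvtColor(im,cv2.COLOR_BGR2HSV)
g=cv2.cvtColor(im,cv2.COLOR_BGR2GRAY)
np.set_printoptions(linewidth=200)
print('col 395 rows 172-184',im[172:184,395].tolist()); print('rows 222-236',im[222:236,395].tolist())
print('row 205 cols 380-392',im[205,380:392].tolist()); print('cols 422-434',im[205,422:434].tolist());print('cols 460-472',im[205,460:472].tolist())
E
```

```text
tool axes cols
 [[-0.001 -0.35   0.937]
 [ 0.001  0.937  0.35 ]
 [-1.     0.001 -0.   ]]
col 395 rows 172-184 [[80, 103, 128], [75, 98, 122], [68, 92, 114], [72, 93, 114], [97, 111, 126], [118, 122, 121], [83, 83, 82], [150, 149, 150], [159, 160, 160], [157, 158, 158], [156, 157, 158], [158, 158, 159]]
rows 222-236 [[161, 160, 161], [161, 160, 161], [161, 160, 161], [165, 164, 164], [144, 143, 137], [38, 36, 34], [49, 54, 60], [54, 69, 84], [73, 92, 111], [86, 109, 132], [65, 98, 130], [82, 134, 182], [84, 134, 182], [85, 134, 179]]
row 205 cols 380-392 [[75, 94, 111], [75, 94, 111], [68, 84, 98], [49, 52, 56], [36, 35, 33], [99, 100, 93], [112, 112, 110], [152, 154, 155], [160, 162, 163], [159, 161, 161], [159, 160, 161], [159, 160, 161]]
cols 422-434 [[160, 160, 162], [161, 161, 162], [161, 160, 162], [166, 166, 169], [77, 78, 80], [53, 36, 27], [34, 15, 4], [195, 105, 41], [163, 88, 36], [172, 90, 36], [183, 98, 39], [183, 97, 38]]
cols 460-472 [[171, 92, 38], [150, 80, 33], [125, 67, 27], [95, 51, 22], [77, 40, 17], [45, 21, 2], [88, 67, 55], [105, 103, 107], [94, 109, 120], [94, 108, 119], [95, 108, 118], [96, 108, 117]]
```

```bash
cat > st.py <<'E'
from h import *
def crossing(v,a,lev):
    # first subpixel crossing of level in 1d array v, a = offset
    for i in range(len(v)-1):
        if (v[i]-lev)*(v[i+1]-lev)<=0 and v[i]!=v[i+1]: return a+i+(lev-v[i])/(v[i+1]-v[i])
    return np.nan
def lineV(g,cols,r0,r1,lev):  # horizontal edge: for each col find row
    P=[(c,crossing(g[r0:r1,c],r0,lev)) for c in cols]; return np.array([p for p in P if not np.isnan(p[1])])
def lineH(g,rows,c0,c1,lev):
    P=[(crossing(g[r_,c0:c1],c0,lev),r_) for r_ in rows]; return np.array([p for p in P if not np.isnan(p[0])])
def fit(P): # total LSQ, returns point, dir
    vx,vy,x,y=cv2.fitLine(P[:,:2].astype(np.float32),cv2.DIST_HUBER,0,.01,.001).ravel(); return np.array([x,y]),np.array([vx,vy])
E
python3 - <<'E'
from st import *
d=cap('top'); g=cv2.cvtColor(d['pixels'],cv2.COLOR_BGR2GRAY).astype(float)
def rep(n,P,z):
    W=onz(d,P,z); p,v=fit(W); a=np.degrees(np.arctan2(v[1],v[0])); print(n,len(P),p.round(4),'dir',round(a%180,2),'resid',np.abs((W[:,:2]-p)@[-v[1],v[0]]).mean().round(5))
    return p,v
rep('-x guide outer top x-90 z80',lineV(g,range(390,460),224,230,90),.08)
rep('+x deck edge x85.5 z68',lineV(g,range(390,424),177,181,118),.068)
rep('deck end y-2 z68',lineH(g,range(184,222),424,428,120),.068)
rep('stop inner y144 z84',lineH(g,range(184,222),386,389,132),.084)
rep('stop outer y148 z84',lineH(g,range(184,222),384,386,67),.084)
b=d['pixels'][:,:,0].astype(float)-d['pixels'][:,:,2]
rep('tray left rim y-4 z90',lineH(b,range(186,220),426,431,80),.09)
rep('tray right rim y-140 z90',lineH(b,range(186,220),462,469,32),.09)
rep('tray bottom rim x-82 z90',lineV(b,range(434,462),222,230,70),.09)
rep('tray top rim x82 z90',lineV(b,range(434,462),176,183,70),.09)
E
```

```text
-x guide outer top x-90 z80 70 [ 0.4002 -0.148 ] dir 90.5 resid 0.00311
+x deck edge x85.5 z68 34 [ 0.5762 -0.1018] dir 87.99 resid 0.00188
deck end y-2 z68 38 [ 0.4858 -0.1658] dir 178.26 resid 0.00019
stop inner y144 z84 20 [ 0.4809 -0.0238] dir 1.27 resid 0.00153
stop outer y148 z84 25 [ 0.4676 -0.0157] dir 178.27 resid 0.00019
tray left rim y-4 z90 34 [ 0.4858 -0.1715] dir 178.24 resid 4e-05
tray right rim y-140 z90 34 [ 0.473  -0.3066] dir 179.28 resid 0.00075
tray bottom rim x-82 z90 28 [ 0.4025 -0.2286] dir 89.37 resid 0.00052
tray top rim x82 z90 28 [ 0.5634 -0.2438] dir 83.14 resid 0.00203
```

```bash
python3 - <<'E'
from st import *
d=cap('top'); g=cv2.cvtColor(d['pixels'],cv2.COLOR_BGR2GRAY).astype(float)
for n,r0,r1,lev in(('bot',223,231,90),('top',176,181,118)):
    print(n,lineV(g,range(388,466,3),r0,r1,lev)[:,1].round(2))
for c in(392,408,420,440,455): print(c,g[174:183,c].astype(int),g[222:233,c].astype(int), d['pixels'][222:233,c,0]-0)
E
```

```text
bot [226.61 226.56 226.49 226.6  226.43 226.58 226.68 227.06 227.16 227.12
 227.51 227.47 227.42 225.61 225.48 227.46 224.26 224.32 224.13 224.21
 224.08 223.4  223.6  223.33 226.38 226.55]
top [177.7  177.28 176.57 177.3  179.25 178.11 176.4  176.53 176.17 176.27
 178.39 178.68 176.85 176.5  178.45 178.23 179.22 178.14 179.47 179.54
 179.35 179.3  179.4  179.26 179.21 179.41]
392 [107 109 119 123  98 178 158 158 158] [160 160 166 176 142  35  61  71 104 126 110] [160 160 167 177 145  36  55  53  77  93  69]
408 [113 122 119 125 143  85 163 158 157] [159 160 161 154 128  89  46  63  72  72 109] [159 161 161 155 130  91  44  51  54  52  71]
420 [113 134 133 138 149  77 161 158 157] [159 159 160 151 146 135  39  63  76  73 112] [159 158 159 150 147 137  39  51  56  52  70]
440 [118 123 135 142 123 119  76  21  52] [ 92  93  94  74  72 110  90  48  64  60  93] [187 190 193 154  76 111  92  44  49  44  58]
455 [161 161 159 150 151 170  46  25  44] [ 84  93  87  63  44 124 125  37  64  60 103] [170 189 178 132  68 125 127  39  54  45  64]
```

```bash
cat >> st.py <<'E'
YAW=np.radians(-1.75)
ex=np.array([np.cos(YAW),np.sin(YAW)]); ey=np.array([-ex[1],ex[0]])
E
python3 - <<'E'
from st import *
d=cap('top'); g=cv2.cvtColor(d['pixels'],cv2.COLOR_BGR2GRAY).astype(float)
def lastc(c,r0,r1,lev): # scanning from r1 up
    return 	r1-1-crossing(g[r0:r1,c][::-1],0,lev)
B=np.array([(c,lastc(c,224,[229,230,231][(c>405)+(c>440)],85)) for c in range(390,462)])
print(B[::6,1].round(1))
T=np.array([(c,lastc(c,176,182,120)) for c in range(390,422)])
for n,P,z,o in(('B',B,.08,-.09),('T',T,.068,.0855)):
    W=onz(d,P,z); p,v=fit(W); print(n,p.round(4),np.degrees(np.arctan2(v[1],v[0]))%180, 'x0=',np.median(W[:,:2]@ex-o).round(4))
for n,p,o in(('deck',[.4858,-.1658],-.002),('stopo',[.4676,-.0157],.148),('tl',[.4858,-.1715],-.004),('tr',[.473,-.3066],-.14)):
    print(n,(np.array(p)@ey-o).round(4))
# tray rim
E
```

```text
[226.6 226.6 226.6 227.1 227.2 227.5 227.5 227.6 227.7 228.2 228.6 228.5]
B [ 0.3959 -0.1607] 88.15769 x0= 0.4906
T [ 0.5721 -0.0992] 88.2863 x0= 0.4895
deck -0.1489
stopo -0.1494
tl -0.1526
tr -0.152
```

```bash
python3 -m creep '[{"ax":-8,"ty":0.022,"tz":0.039,"fingers":0.06},{"ax":-16,"ty":0.044,"tz":0.078,"fingers":0.06},{"ax":-24,"ty":0.066,"tz":0.117,"fingers":0.06},{"ax":-32,"ty":0.088,"tz":0.156,"fingers":0.06},{"ax":-40,"ty":0.110,"tz":0.195,"fingers":0.06}]' 20
cat > go.py <<'E'
# usage: go.py frame X Y Z YAW ; prints needed tool shift/turn to world target; frame s(tation) or w
import sys
from h import *
from scipy.spatial.transform import Rotation as Ro
def need(X,Y,Z,yaw):
    s=r.get_state(); R=Ro.from_euler('xyz',s['eef_rot'],degrees=True).as_matrix(); p=np.array(s['tcp_pos'])
    c,n=np.cos(np.radians(yaw)),np.sin(np.radians(yaw))
    y=np.array([c,n,0]); x=np.array([0,0,-1.]); T=np.c_[x,y,np.cross(x,y)]
    print('t',(R.T@(np.array([X,Y,Z])-p)).round(4),'rot',np.degrees(Ro.from_matrix(R.T@T).as_rotvec()).round(2),'F',np.round(s['contact_force'],1),'w',round(s['gripper_width'],4),'time',s['time_s'],'tcp',p.round(4),'j6',np.round(s['joints'],0))
SY=-1.75
def stw(x,y,o=(.490,-.150)):
    a=np.radians(SY); ex=np.array([np.cos(a),np.sin(a)]); ey=np.array([-ex[1],ex[0]])
    return ex*(o[0]+x)+ey*(o[1]+y)
if __name__=='__main__':
    f,X,Y,Z,yaw=sys.argv[1],*map(float,sys.argv[2:6])
    if f=='s': X,Y=stw(X,Y); yaw=yaw+180+SY
    need(X,Y,Z,yaw)
E
python3 go.py s 0 -.175 .13 0
```

```text
t [0.0964 0.1885 0.3305] rot [-6.775e+01  1.000e-02 -2.000e-02] F [ 0.1 -0.7 -0.3] w 0.0875 time 0.35 tcp [ 0.2363 -0.6321  0.2263] j6 [-53.  21.   1.  -0. -70. -17.]invalid input
```

```bash
python3 -m creep '[{"ax":-8,"ay":0,"az":0,"tx":0,"ty":0.022,"tz":0.039,"fingers":0.06}]' 20
```

```text
time_s: 0.45
tcp_pos: [0.2631, -0.5999, 0.2256]
eef_rot: [140.4, 89.9, 168.7]
contact_force: [1.7, -0.2, -0.4]
gripper_width: 0.0835
```

```bash
python3 -m creep '[{"ax":-8,"ay":0,"az":0,"tx":0,"ty":0.017,"tz":0.042,"fingers":0.06},{"ax":-16,"ay":0,"az":0,"tx":0,"ty":0.033,"tz":0.083,"fingers":0.06},{"ax":-24,"ay":0,"az":0,"tx":0,"ty":0.05,"tz":0.125,"fingers":0.06},{"ax":-32,"ay":0,"az":0,"tx":0,"ty":0.066,"tz":0.167,"fingers":0.06},{"ax":-40,"ay":0,"az":0,"tx":0,"ty":0.083,"tz":0.209,"fingers":0.06}]'
python3 go.py s 0 -.175 .13 0
```

```text
time_s: 0.95
tcp_pos: [0.4102, -0.4239, 0.2268]
eef_rot: [-103.2, 90.0, -34.4]
contact_force: [0.3, -0.2, 0.8]
gripper_width: 0.0605
t [ 0.0968 -0.0345  0.1035] rot [-1.942e+01 -1.000e-02  3.000e-02] F [ 0.3 -0.2  0.8] w 0.0605 time 0.95 tcp [ 0.4102 -0.4239  0.2268] j6 [-27.  13. -10.   0. -67.   6.]
```

```bash
python3 -m creep '[{"ax":-8,"ay":0,"az":0,"tx":0.03,"ty":-0.014,"tz":0.042,"fingers":0.06},{"ax":-16,"ay":0,"az":0,"tx":0.06,"ty":-0.028,"tz":0.083,"fingers":0.06},{"ax":-19.5,"ay":0,"az":0,"tx":0.097,"ty":-0.0345,"tz":0.1035,"fingers":0.06},{"ax":-19.5,"ay":0,"az":0,"tx":0.097,"ty":-0.0345,"tz":0.1035,"fingers":0.06}]'
python3 go.py s 0 -.175 .081 0
python3 - <<'E'
from h import *
d=cap('top','t1.png'); c=d['pixels'][150:260,360:520]; cv2.imwrite('pics/t1z.png',cv2.resize(c,None,fx=5,fy=5,interpolation=cv2.INTER_CUBIC))
cap('side','s1.png')
E
```

```text
time_s: 1.35
tcp_pos: [0.4782, -0.3378, 0.1244]
eef_rot: [63.4, 89.6, 151.7]
contact_force: [-0.9, -0.6, 1.1]
gripper_width: 0.0597
t [ 0.0434 -0.002  -0.0021] rot [ 0.   0.2 -0.4] F [-0.9 -0.6  1.1] w 0.0597 time 1.35 tcp [ 0.4782 -0.3378  0.1244] j6 [-16.  17. -18.  -0. -55.  14.]
```

View pics/t1z.png

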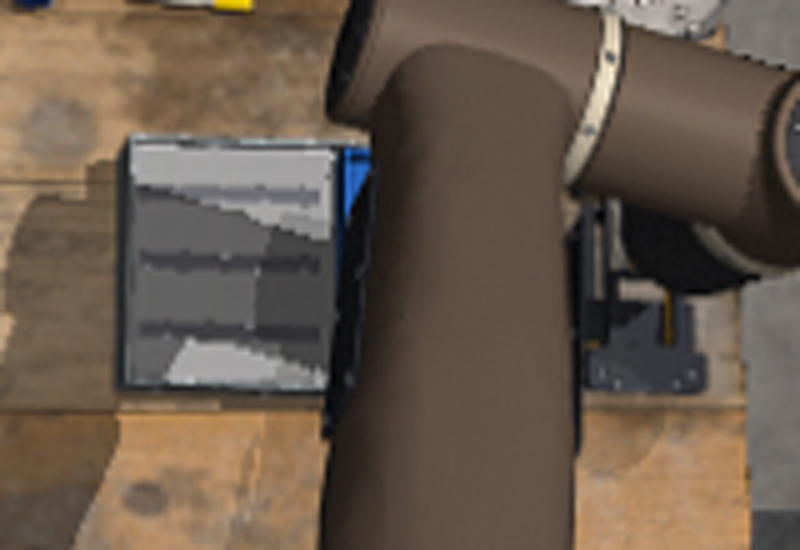

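View pics/s1.png

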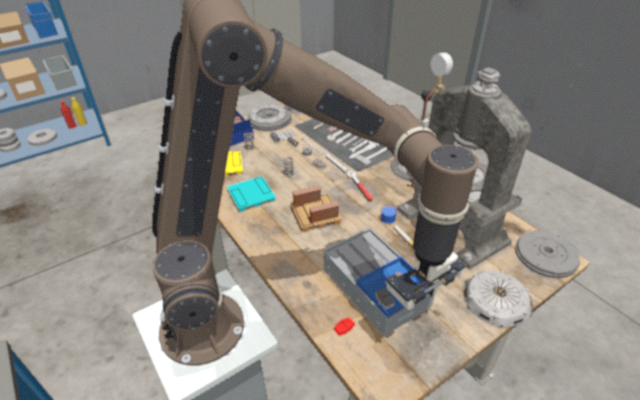

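```bash
python3 - <<'E'
from h import *
from go import stw
d=cap('side'); im=d['pixels'].copy(); s=r.get_state()
def pt(x,y,z): return [*stw(x,y),z]
Q=proj(d,[s['tcp_pos'],pt(0,-.14,.09),pt(-.082,-.14,.09),pt(.082,-.14,.09)]); print(Q.round(1))
c=cv2.resize(im[200:350,310:490],None,fx=4,fy=4,interpolation=cv2.INTER_CUBIC)
for q in Q: cv2.circle(c,tuple(int(v) for v in (q-[310,200]+.5)*4),4,(0,0,255),1)
cv2.imwrite('pics/s1z.png',c)
E
```

```text
[[421.2 298.8]
 [409.5 298.8]
 [385.8 312.9]
 [431.9 285.4]]
```

View pics/s1z.png

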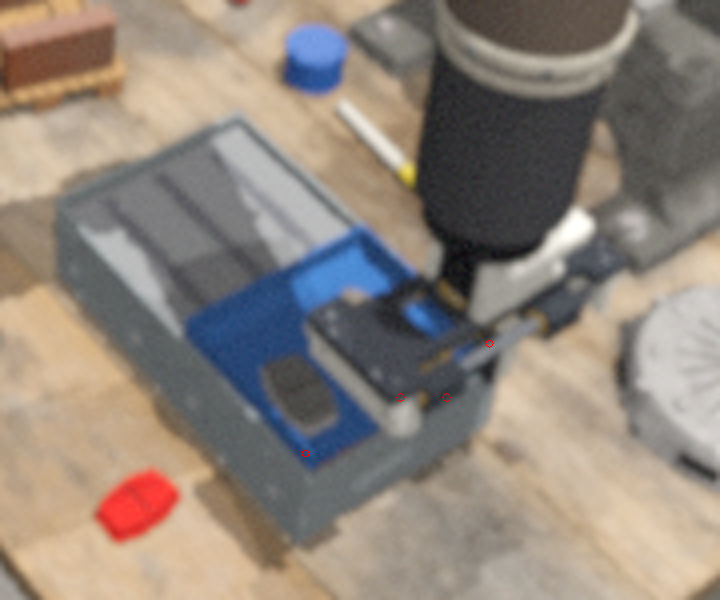

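```bash
python3 -m creep '[{"ax":0,"ay":0,"az":0,"tx":0.03,"ty":0,"tz":0,"fingers":0.06},{"ax":0,"ay":0,"az":0,"tx":0.048,"ty":0,"tz":0,"fingers":0.06},{"ax":0,"ay":0,"az":0,"tx":0.048,"ty":0,"tz":0,"fingers":0.06}]'
python3 go.py s 0 -.175 .081 0
```

```text
time_s: 1.8
tcp_pos: [0.4779, -0.3423, 0.0808]
eef_rot: [68.9, 89.9, 156.7]
contact_force: [0.1, 0.3, 0.3]
gripper_width: 0.0601
t [-0.0002 -0.0018  0.0025] rot [-0.38  0.04 -0.1 ] F [0.1 0.3 0.3] w 0.0601 time 1.8 tcp [ 0.4779 -0.3423  0.0808] j6 [-17.  20. -21.  -0. -49.  14.]
```

```bash
python3 -m creep '[{"ax":0,"ay":0,"az":0,"tx":0,"ty":-0.002,"tz":0.01,"fingers":0.06},{"ax":0,"ay":0,"az":0,"tx":0,"ty":-0.002,"tz":0.018,"fingers":0.06},{"ax":0,"ay":0,"az":0,"tx":0,"ty":-0.002,"tz":0.026,"fingers":0.06},{"ax":0,"ay":0,"az":0,"tx":0,"ty":-0.002,"tz":0.034,"fingers":0.06}]'
python3 go.py s 0 -.002 .081 0
python3 -m creep '[{"ax":0,"ay":0,"az":0,"tx":0,"ty":0,"tz":0.01,"fingers":0.06},{"ax":0,"ay":0,"az":0,"tx":0,"ty":0,"tz":0.02,"fingers":0.06},{"ax":0,"ay":0,"az":0,"tx":0,"ty":0,"tz":0.03,"fingers":0.06}]'
python3 go.py s 0 -.002 .081 0
```

```text
time_s: 2.2
tcp_pos: [0.4835, -0.3082, 0.0831]
eef_rot: [-130.8, 89.8, -42.7]
contact_force: [-0.3, -9.6, -1.8]
gripper_width: 0.0601
t [0.0018 0.0032 0.1413] rot [-0.19 -0.13  0.15] F [-0.3 -9.6 -1.8] w 0.0601 time 2.2 tcp [ 0.4835 -0.3082  0.0831] j6 [-13.  19. -23.   0. -48.  11.]
time_s: 2.5
tcp_pos: [0.4842, -0.2777, 0.0827]
eef_rot: [-126.2, 89.9, -38.2]
contact_force: [0.3, -4.7, -0.0]
gripper_width: 0.0599
t [0.0015 0.0029 0.1108] rot [-0.22 -0.08  0.1 ] F [ 0.3 -4.7 -0. ] w 0.0599 time 2.5 tcp [ 0.4842 -0.2777  0.0827] j6 [-10.  17. -25.   0. -48.   8.]
```

```bash
python3 -m creep '[{"ax":0,"ay":0,"az":0,"tx":0,"ty":0.001,"tz":0.01,"fingers":0.06},{"ax":0,"ay":0,"az":0,"tx":0,"ty":0.002,"tz":0.02,"fingers":0.06},{"ax":0,"ay":0,"az":0,"tx":0,"ty":0.003,"tz":0.03,"fingers":0.06},{"ax":0,"ay":0,"az":0,"tx":0,"ty":0.003,"tz":0.04,"fingers":0.06},{"ax":0,"ay":0,"az":0,"tx":0,"ty":0.003,"tz":0.05,"fingers":0.06}]'
python3 go.py s 0 -.002 .081 0
python3 -m creep '[{"ax":0,"ay":0,"az":0,"tx":0,"ty":0,"tz":0.01,"fingers":0.06},{"ax":0,"ay":0,"az":0,"tx":0,"ty":0,"tz":0.02,"fingers":0.06},{"ax":0,"ay":0,"az":0,"tx":0,"ty":0,"tz":0.03,"fingers":0.06},{"ax":0,"ay":0,"az":0,"tx":0,"ty":0,"tz":0.04,"fingers":0.06}]'
python3 go.py s 0 -.002 .081 0
python3 - <<'E'
from h import *
cap('top','t2.png');d=cap('side')
cv2.imwrite('pics/s2z.png',cv2.resize(d['pixels'][200:350,310:490],None,fx=4,fy=4,interpolation=cv2.INTER_CUBIC))
E
```

```text
time_s: 3.0
tcp_pos: [0.4834, -0.2284, 0.0834]
eef_rot: [-133.2, 89.8, -45.1]
contact_force: [-1.1, -11.8, 8.1]
gripper_width: 0.0603
t [0.0023 0.0004 0.0615] rot [-0.16 -0.15  0.16] F [ -1.1 -11.8   8.1] w 0.0603 time 3.0 tcp [ 0.4834 -0.2284  0.0834] j6 [ -4.  15. -28.   0. -47.   2.]
time_s: 3.4
tcp_pos: [0.4851, -0.1882, 0.0836]
eef_rot: [-121.1, 89.8, -33.1]
contact_force: [0.3, -9.0, 7.1]
gripper_width: 0.0601
t [0.0026 0.0006 0.0213] rot [-0.17 -0.12  0.2 ] F [ 0.3 -9.   7.1] w 0.0601 time 3.4 tcp [ 0.4851 -0.1882  0.0836] j6 [  1.  14. -30.   0. -46.  -3.]
```

View pics/s2z.png

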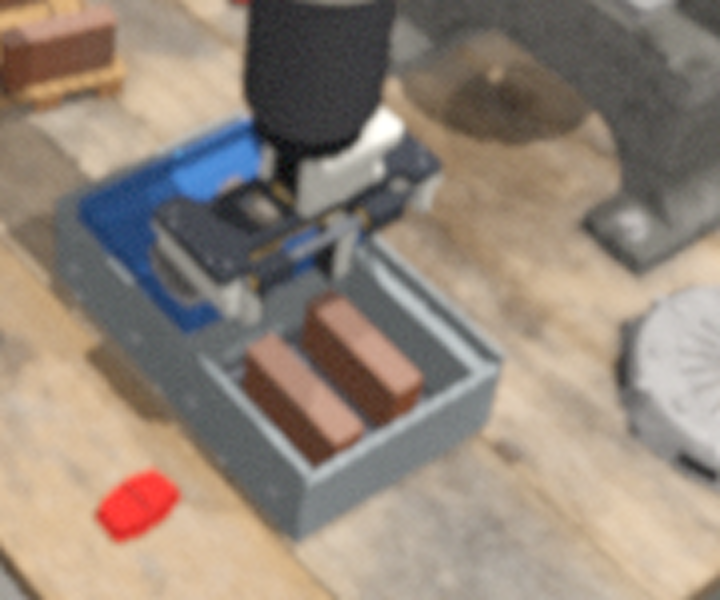

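The side view shows the tray on the deck side with both blocks visible in the well, at about (300,400) and (365,355) zoomed. I'll finish the push gently.

```bash
python3 -m creep '[{"ax":0,"ay":0,"az":0,"tx":0,"ty":0,"tz":0.005,"fingers":0.06},{"ax":0,"ay":0,"az":0,"tx":0,"ty":0,"tz":0.01,"fingers":0.06},{"ax":0,"ay":0,"az":0,"tx":0,"ty":0,"tz":0.014,"fingers":0.06}]'
python3 go.py s 0 -.002 .081 0
python3 -m creep '[{"ax":0,"ay":0,"az":0,"tx":0,"ty":0,"tz":0.003,"fingers":0.06},{"ax":0,"ay":0,"az":0,"tx":0,"ty":0,"tz":0.003,"fingers":0.06}]'
python3 go.py s 0 -.002 .081 0
```

```text
time_s: 3.8
tcp_pos: [0.4846, -0.1742, 0.0824]
eef_rot: [-135.7, 89.9, -47.7]
contact_force: [-0.1, -7.5, 5.4]
gripper_width: 0.0599
t [ 0.0014 -0.0003  0.0073] rot [-0.21 -0.07  0.06] F [-0.1 -7.5  5.4] w 0.0599 time 3.8 tcp [ 0.4846 -0.1742  0.0824] j6 [  2.  14. -30.   0. -46.  -4.]
time_s: 4.0
tcp_pos: [0.4847, -0.1709, 0.0822]
eef_rot: [-115.9, 89.9, -27.8]
contact_force: [0.6, -3.4, 3.2]
gripper_width: 0.0602
t [ 0.0012 -0.0003  0.004 ] rot [-0.22 -0.03  0.07] F [ 0.6 -3.4  3.2] w 0.0602 time 4.0 tcp [ 0.4847 -0.1709  0.0822] j6 [  3.  14. -30.   0. -46.  -5.]
```

```bash
python3 -m creep '[{"ax":0,"ay":0,"az":0,"tx":0,"ty":0,"tz":0.003,"fingers":0.06},{"ax":0,"ay":0,"az":0,"tx":0,"ty":0,"tz":0.004,"fingers":0.06}]'
python3 -m creep '[{"ax":0,"ay":0,"az":0,"tx":0,"ty":0,"tz":0.002,"fingers":0.06},{"ax":0,"ay":0,"az":0,"tx":0,"ty":0,"tz":0.002,"fingers":0.06}]'

```

```text
time_s: 4.2
tcp_pos: [0.4851, -0.1689, 0.0824]
eef_rot: [-163.1, 89.8, -74.9]
contact_force: [2.2, -24.3, -0.2]
gripper_width: 0.0601
time_s: 4.4
tcp_pos: [0.4852, -0.1687, 0.0827]
eef_rot: [-171.4, 89.7, -83.2]
contact_force: [3.0, -31.6, 0.2]
gripper_width: 0.0601
```

```bash
python3 -m creep '[{"ax":0,"ay":0,"az":0,"tx":0,"ty":0,"tz":-0.008,"fingers":0.06},{"ax":0,"ay":0,"az":0,"tx":0,"ty":0,"tz":-0.02,"fingers":0.06},{"ax":0,"ay":0,"az":0,"tx":-0.04,"ty":0,"tz":-0.02,"fingers":0.045},{"ax":0,"ay":0,"az":0,"tx":-0.08,"ty":0,"tz":-0.02,"fingers":0.036},{"ax":0,"ay":0,"az":0,"tx":-0.12,"ty":0,"tz":0.02,"fingers":0.036}]'
python3 -m creep '[{"ax":0,"ay":0,"az":0,"tx":0,"ty":0,"tz":0.045,"fingers":0.036},{"ax":0,"ay":0,"az":0,"tx":0,"ty":0,"tz":0.09,"fingers":0.036},{"ax":0,"ay":0,"az":0,"tx":0,"ty":0,"tz":0.135,"fingers":0.036},{"ax":0,"ay":0,"az":0,"tx":0,"ty":0,"tz":0.18,"fingers":0.036},{"ax":0,"ay":0,"az":0,"tx":0,"ty":0,"tz":0.18,"fingers":0.036}]'
python3 - <<'E'
from h import *
cap('top','t3.png');cap('side','s3.png')
E
```

```text
time_s: 4.9
tcp_pos: [0.4848, -0.151, 0.1982]
eef_rot: [80.3, 90.0, 168.1]
contact_force: [0.9, 1.2, 0.8]
gripper_width: 0.0415
time_s: 5.4
tcp_pos: [0.4915, 0.0348, 0.1969]
eef_rot: [-13.2, 89.9, 75.0]
contact_force: [0.4, -0.3, -0.1]
gripper_width: 0.0356
```

View pics/t3.png

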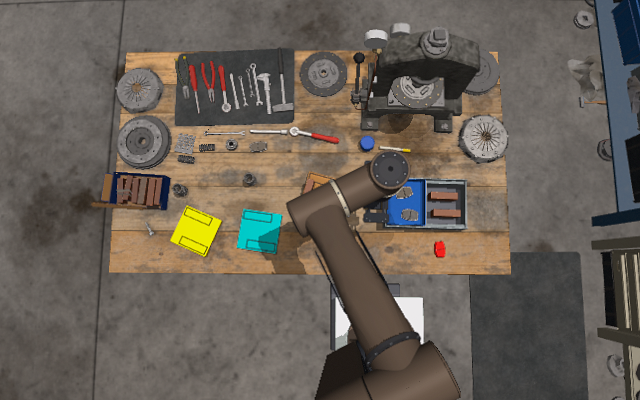

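View pics/s3.png

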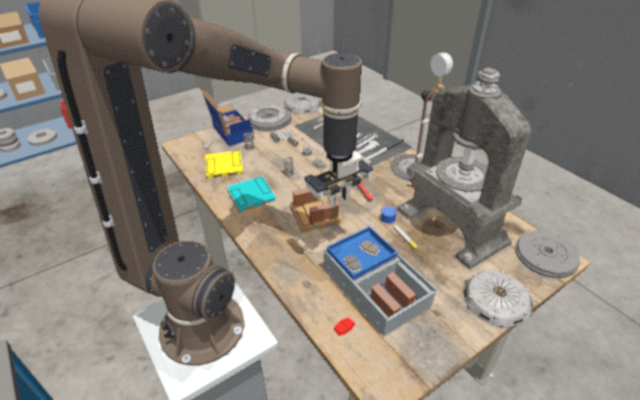

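The top view shows the tray against the stop at (405,203), pads inside, and both blocks at (443,196) and (446,213). The side view agrees. Now I'll measure the blocks in the well and the pallet from the clear first picture.

```bash
python3 - <<'E'
from st import *
from go import stw
d=cap('top'); im=d['pixels']
cv2.imwrite('pics/z3.png',cv2.resize(im[172:238,376:476],None,fx=8,fy=8,interpolation=cv2.INTER_CUBIC))
cv2.imwrite('pics/z3s.png',cv2.resize(cap('side')['pixels'][220:340,310:450],None,fx=5,fy=5,interpolation=cv2.INTER_CUBIC))
# 4x upsample mask for brown tops
def tops(img,d,roi,z):
    x0,y0,x1,y1=roi; k=8
    c=cv2.resize(img[y0:y1,x0:x1],None,fx=k,fy=k,interpolation=cv2.INTER_CUBIC)
    h=cv2.cvtColor(c,cv2.COLOR_BGR2HSV); 
    rb=c[:,:,2].astype(int)-c[:,:,0]; gb=c[:,:,1].astype(int)-c[:,:,0]
    m=((rb>38)&(gb<25)&(c[:,:,2]>105)).astype(np.uint8)*255
    m=cv2.morphologyEx(m,cv2.MORPH_OPEN,np.ones((5,5)))
    cs=cv2.findContours(m,cv2.RETR_EXTERNAL,cv2.CHAIN_APPROX_NONE)[0]
    out=[]
    for q in cs:
        if cv2.contourArea(q)<60*k*k*.5: continue
        p=(q.reshape(-1,2)+.5)/k-.5+[x0,y0]
        W=onz(d,p,z)[:,:2].astype(np.float32)
        rc=cv2.minAreaRect(W*1000); out.append(rc); print('rect mm',np.round(rc[0],1),np.round(rc[1],1),round(rc[2],2))
    return m
m=tops(im,d,(425,180,470,232),.057); cv2.imwrite('pics/m3.png',m)
i0=cv2.imread('pics/top0.png')
m=tops(i0,d,(295,165,355,225),.078); cv2.imwrite('pics/m0.png',m)
print('station exp. blocks centre',stw(.03,-.072),stw(-.03,-.072))
E
```

```text
rect mm [ 452.6 -244. ] [98.2 25.7] 87.98
rect mm [ 516.  -238.3] [94.6 25.5] 87.84
rect mm [418.3 243.7] [83.7 22.2] 85.81
rect mm [496.5 113.5] [45.6 48.9] 89.67
rect mm [522.7 261.8] [27.9 97.8] 75.93
rect mm [523.9 152.8] [ 26.4 101.8] 76.07
rect mm [575.4 283.9] [35.6 59.5] 59.17
station exp. blocks centre [ 0.51297792 -0.23777648] [ 0.4530059  -0.23594417]
```

View pics/z3.png

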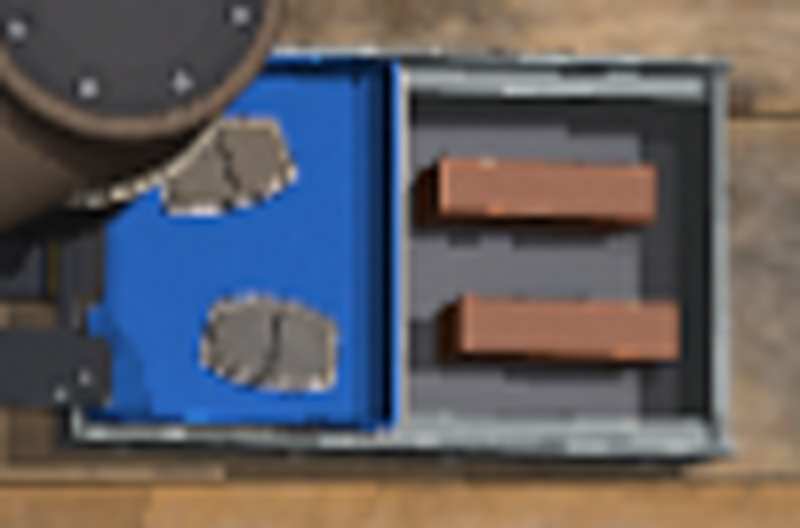

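View pics/z3s.png

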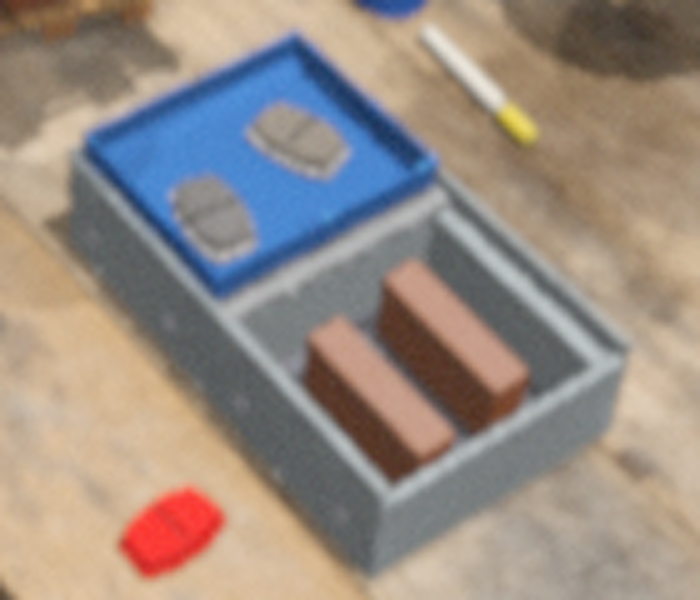

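View pics/m0.png

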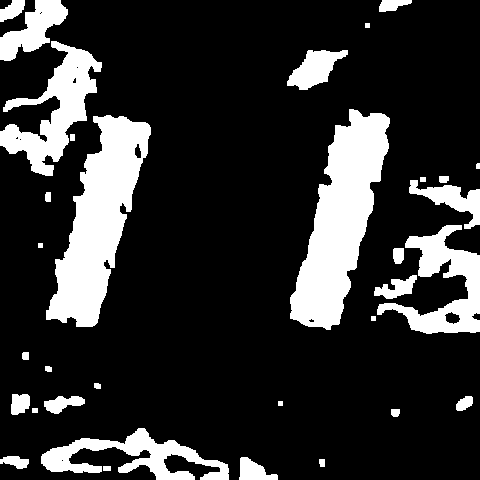

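View pics/m3.png

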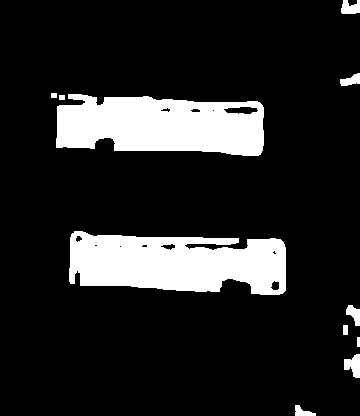

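```bash
python3 - <<'E'
from st import *
d=cap('top'); im=cv2.imread('pics/top0.png'); g=im[:,:,2].astype(float)
k=8;x0,y0=290,160
G=cv2.resize(g[160:230,290:360],None,fx=k,fy=k,interpolation=cv2.INTER_CUBIC)
def track(a,b,n,horiz,w=14):
    P=[]
    for t in np.linspace(0,1,n):
        x,y=np.array(a)*(1-t)+np.array(b)*t; x=int(round(x));y=int(round(y))
        if horiz: col=G[y-w:y+w+1,x]; y=y-w+int(np.argmin(col))
        else: col=G[y,x-w:x+w+1]; x=x-w+int(np.argmin(col))
        P.append(((x+.5)/k-.5+x0,(y+.5)/k-.5+y0))
    return onz(d,np.array(P),.024)
L={}
for n,a,b,h in(('upper outer',(178,110),(365,160),1),('upper inner',(205,182),(345,216),1),('lower inner',(175,334),(300,366),1),('lower outer',(160,402),(350,447),1),('right end',(378,395),(364,438),0),('left end',(163,108),(152,145),0)):
    W=track(a,b,30,h); p,v=fit(W); 
    res=np.abs((W[:,:2]-p)@[-v[1],v[0]]).mean()
    print(n,p.round(4),(np.degrees(np.arctan2(v[1],v[0]))%180).round(2),res.round(4)); L[n]=p
for yaw in(-14,-14.5,-15):
    a=np.radians(yaw); ex_=np.array([np.cos(a),np.sin(a)]); ey_=np.array([-ex_[1],ex_[0]])
    print(yaw,{n:float((p@(ex_ if 'er' in n and 'end' not in n else ey_)).round(4)) for n,p in L.items()},'blocks ctr',np.array([.5233,.2073])@ex_,np.array([.5233,.2073])@ey_)
E
```

```text
upper outer [0.5927 0.2097] 74.33 0.0006
upper inner [0.56   0.1997] 74.19 0.0005
lower inner [0.4894 0.2181] 74.14 0.0003
lower outer [0.4499 0.2011] 81.34 0.0021
right end [0.4586 0.1577] 165.95 0.0004
left end [0.5911 0.2573] 173.08 0.0005
-14 {'upper outer': 0.5243, 'upper inner': 0.495, 'lower inner': 0.4221, 'lower outer': 0.3879, 'right end': 0.264, 'left end': 0.3927} blocks ctr 0.4576053446024178 0.32774003202432017
-14.5 {'upper outer': 0.5213, 'upper inner': 0.4921, 'lower inner': 0.4192, 'lower outer': 0.3852, 'right end': 0.2675, 'left end': 0.3971} blocks ctr 0.454727885369378 0.33172086197207096
-15 {'upper outer': 0.5182, 'upper inner': 0.4892, 'lower inner': 0.4163, 'lower outer': 0.3825, 'right end': 0.271, 'left end': 0.4015} blocks ctr 0.45181579684731693 0.335676430091873
```

```bash
python3 - <<'E'
from h import *
im=cv2.imread('pics/top0.png')
c=cv2.resize(im[168:222,296:350],None,fx=11,fy=11,interpolation=cv2.INTER_LANCZOS4)
c=cv2.convertScaleAbs(c,alpha=1.3)
for i in range(0,594,110): 
    cv2.putText(c,str(i),(i,10),0,.35,(255,255,255),1);cv2.putText(c,str(i),(0,i+10),0,.35,(255,255,255),1)
cv2.imwrite('pics/z5.png',c)
E
```

```text
(no output)
```

View pics/z5.png

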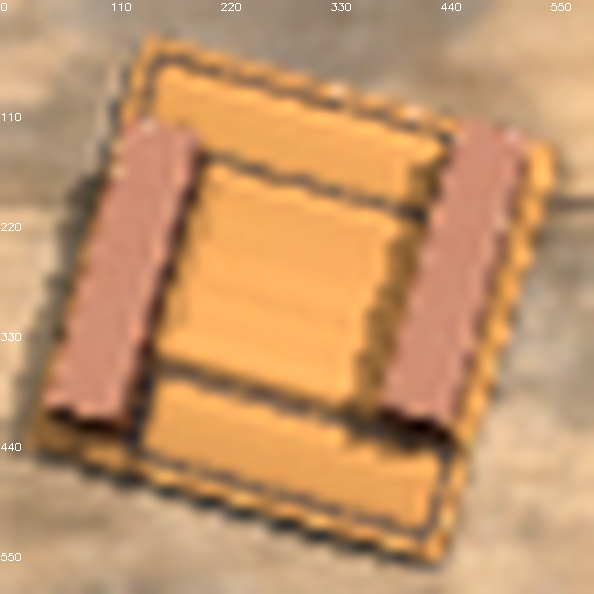

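```bash
python3 - <<'E'
from h import *
d=cap('top')
def w(P,z): return onz(d,(np.array(P,float)+.5)/11-.5+[296,168],z)[:,:2]
def ang(P,z): 
    q=w(P,z); v=q[1]-q[0]; return np.degrees(np.arctan2(v[1],v[0]))
for n,P,z,o in(('slab up',[(555,145),(145,38)],.024,90),('slab right',[(440,560),(555,145)],.024,0),('uo',[(445,137),(155,60)],.024,90),('lo',[(430,535),(140,460)],.024,90),('ui',[(425,215),(205,155)],.024,90),('li',[(350,415),(160,368)],.024,90),
 ('blkL left',[(48,400),(125,125)],.078,0),('blkL right',[(128,415),(200,140)],.078,0),('blkR left',[(382,405),(455,125)],.078,0),('blkR right',[(450,425),(522,140)],.078,0)):
    print(n,(ang(P,z)-o).round(2),w(P,z).mean(0).round(4))
q=w([(145,38),(440,560)],.024); print('slab diag centre',q.mean(0))
TL,TR,BR=w([(145,38),(555,145),(440,560)],.024); print(np.linalg.norm(TR-TL),np.linalg.norm(TR-BR))
bl=w([(48,400),(128,415),(125,125),(200,140)],.078).mean(0); br=w([(382,405),(450,425),(455,125),(522,140)],.078).mean(0); print(bl,br,(bl+br)/2)
a=w([(155,60),(445,137),(430,535),(140,460)],.024); print('outer line rect centre x-ish',a.mean(0))
E
```

```text
slab up -14.79 [0.5927 0.1886]
slab right -15.4 [0.5038 0.1384]
uo -15.02 [0.5902 0.2055]
lo -14.42 [0.4542 0.2098]
ui -15.36 [0.5604 0.2002]
li -13.86 [0.49   0.2201]
blkL left -14.84 [0.5253 0.2737]
blkL right -14.01 [0.5204 0.2484]
blkR left -14.36 [0.5247 0.1653]
blkR right -14.05 [0.519  0.1433]
slab diag centre [0.5221851  0.20801585]
0.14397986646841837 0.1462738924364822
[0.52288045 0.26104089] [0.52186029 0.15429527] [0.52237037 0.20766808]
outer line rect centre x-ish [0.52221101 0.20764869]
```

```bash
python3 - <<'E'
from st import *
d=cap('top'); g=d['pixels'][:,:,2].astype(float)
for n,rows,c0 in(('far',range(193,199),(428,434,456,462)),('near',range(210,216),(430,437,458,465))):
    print(n,g[rows[2],c0[0]-2:c0[1]+2].astype(int),g[rows[2],c0[2]-2:c0[3]+2].astype(int))
    l=np.array([(crossing(g[q,c0[0]:c0[1]],c0[0],(130)),q) for q in rows]); rr=np.array([(crossing(g[q,c0[2]:c0[3]],c0[2],110),q) for q in rows])
    Wl=np.nanmedian(onz(d,l,.057),0);Wr=np.nanmedian(onz(d,rr,.057),0); print(l[:,0].round(1),rr[:,0].round(1),Wl.round(4),Wr.round(4),((Wl+Wr)/2).round(4))
E
python3 go.py w .5155 -.239 .1 178.2
```

```text
far [167  50  36  38  32 185 159 159 162 159] [157 157 160 140  68  58  50  39  40  39]
[430.7 430.6 430.6 430.6 430.7   nan] [457.5 457.4 457.4 457.4 457.4 457.4] [ 0.5162 -0.1876  0.057 ] [ 0.5145 -0.2855  0.057 ] [ 0.5153 -0.2365  0.057 ]
near [ 62  64  47  38  40  89 164 161 159 160 160] [159 158 159 163 129  34  38  39  34 122 163]
[433.6 433.6 433.5 433.5 433.5 433.7] [460.  460.2 460.2 460.2 460.2 460.3] [ 0.4522 -0.1963  0.057 ] [ 0.4523 -0.293   0.057 ] [ 0.4523 -0.2446  0.057 ]
t [ 0.0968 -0.0342 -0.2674] rot [-0.3  -0.   -0.02] F [-0.4  0.2 -0.1] w 0.036 time 5.75 tcp [0.4912 0.0295 0.1968] j6 [ 26.   5. -24.  -0. -61. -28.]
```

```bash
python3 -m creep '[{"ax":0,"ay":0,"az":0,"tx":0,"ty":-0.006,"tz":-0.045,"fingers":0.036},{"ax":0,"ay":0,"az":0,"tx":0,"ty":-0.012,"tz":-0.09,"fingers":0.036},{"ax":0,"ay":0,"az":0,"tx":0,"ty":-0.018,"tz":-0.135,"fingers":0.036},{"ax":0,"ay":0,"az":0,"tx":0,"ty":-0.024,"tz":-0.18,"fingers":0.036},{"ax":0,"ay":0,"az":0,"tx":0,"ty":-0.03,"tz":-0.225,"fingers":0.036}]'
python3 -m creep '[{"ax":-0.3,"ay":0,"az":0,"tx":0.04,"ty":-0.004,"tz":-0.041,"fingers":0.036},{"ax":-0.3,"ay":0,"az":0,"tx":0.085,"ty":-0.004,"tz":-0.041,"fingers":0.036},{"ax":-0.3,"ay":0,"az":0,"tx":0.097,"ty":-0.004,"tz":-0.041,"fingers":0.036},{"ax":-0.3,"ay":0,"az":0,"tx":0.097,"ty":-0.004,"tz":-0.041,"fingers":0.036}]'
python3 go.py w .5155 -.2375 .0235 178.2
python3 - <<'E'
from h import *
d=cap('side');cv2.imwrite('pics/s6z.png',cv2.resize(d['pixels'][200:350,330:490],None,fx=4,fy=4,interpolation=cv2.INTER_CUBIC))
E
```

```text
time_s: 6.25
tcp_pos: [0.513, -0.1982, 0.197]
eef_rot: [-76.1, 90.0, 11.9]
contact_force: [1.4, 0.4, -0.2]
gripper_width: 0.0357
time_s: 6.65
tcp_pos: [0.514, -0.2369, 0.0981]
eef_rot: [86.0, 89.7, 174.3]
contact_force: [0.4, -0.8, 1.3]
gripper_width: 0.0359
t [ 0.0746 -0.0019 -0.0005] rot [ 0.01  0.02 -0.3 ] F [ 0.4 -0.8  1.3] w 0.0359 time 6.65 tcp [ 0.514  -0.2369  0.0981] j6 [ -5.  17. -23.  -0. -50.   3.]
```

View pics/s6z.png

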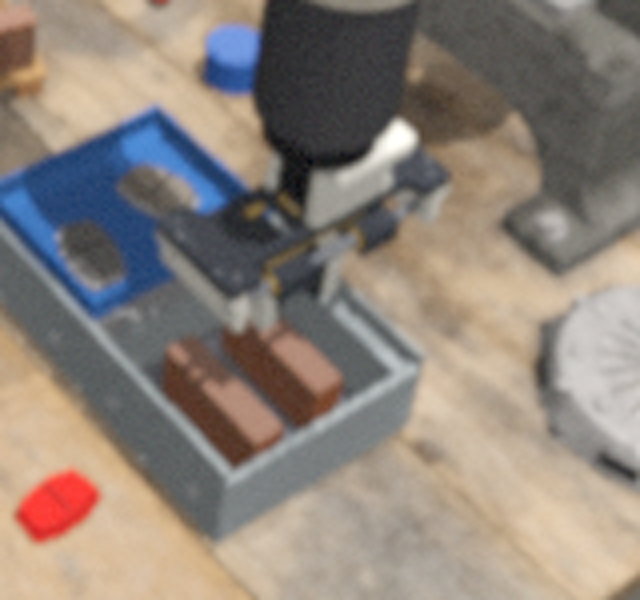

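```bash
python3 -m creep '[{"ax":0,"ay":0,"az":0,"tx":0.02,"ty":-0.0015,"tz":0,"fingers":0.036},{"ax":0,"ay":0,"az":0,"tx":0.035,"ty":-0.0015,"tz":0,"fingers":0.036},{"ax":0,"ay":0,"az":0,"tx":0.045,"ty":-0.0015,"tz":0,"fingers":0.036},{"ax":0,"ay":0,"az":0,"tx":0.052,"ty":-0.0015,"tz":0,"fingers":0.036}]'
python3 -m creep '[{"ax":0,"ay":0,"az":0,"tx":0.008,"ty":0,"tz":0,"fingers":0.036},{"ax":0,"ay":0,"az":0,"tx":0.016,"ty":0,"tz":0,"fingers":0.036},{"ax":0,"ay":0,"az":0,"tx":0.02,"ty":0,"tz":0,"fingers":0.036},{"ax":0,"ay":0,"az":0,"tx":0.02,"ty":0,"tz":0,"fingers":0.036}]'
python3 go.py w .5155 -.2375 .0255 178.2
```

```text
time_s: 7.1
tcp_pos: [0.5188, -0.2361, 0.0493]
eef_rot: [-100.4, 89.9, -12.0]
contact_force: [0.2, 0.5, 0.5]
gripper_width: 0.0364
time_s: 7.5
tcp_pos: [0.5171, -0.2365, 0.0273]
eef_rot: [86.6, 89.9, 174.8]
contact_force: [0.5, -0.0, 0.3]
gripper_width: 0.0361
t [ 0.0018  0.0016 -0.001 ] rot [ 0.1   0.   -0.06] F [ 0.5 -0.   0.3] w 0.0361 time 7.5 tcp [ 0.5171 -0.2365  0.0273] j6 [ -5.  23. -26.  -0. -41.   3.]
```

```bash
python3 -m creep '[{"ax":0,"ay":0,"az":0,"tx":0.001,"ty":0,"tz":0,"fingers":0.02},{"ax":0,"ay":0,"az":0,"tx":0.001,"ty":0,"tz":0,"fingers":0.02},{"ax":0,"ay":0,"az":0,"tx":0.001,"ty":0,"tz":0,"fingers":0.02},{"ax":0,"ay":0,"az":0,"tx":0.001,"ty":0,"tz":0,"fingers":0.02}]' 20
python3 go.py w .5155 -.2375 .0255 178.2
```

```text
time_s: 7.9
tcp_pos: [0.5175, -0.2366, 0.027]
eef_rot: [-92.7, 90.0, -4.4]
contact_force: [-0.1, 0.3, -0.0]
gripper_width: 0.0243
t [ 0.0015  0.002  -0.001 ] rot [ 0.1  -0.    0.01] F [-0.1  0.3 -0. ] w 0.0243 time 7.9 tcp [ 0.5175 -0.2366  0.027 ] j6 [ -5.  23. -26.  -0. -41.   3.]
```

```bash
python3 -m creep '[{"ax":0,"ay":0,"az":0,"tx":-0.03,"ty":0,"tz":0,"fingers":0.02},{"ax":0,"ay":0,"az":0,"tx":-0.07,"ty":0,"tz":0,"fingers":0.02},{"ax":0,"ay":0,"az":0,"tx":-0.115,"ty":0,"tz":0,"fingers":0.02},{"ax":0,"ay":0,"az":0,"tx":-0.16,"ty":0,"tz":0.02,"fingers":0.02},{"ax":0,"ay":0,"az":0,"tx":-0.16,"ty":0,"tz":0.05,"fingers":0.02}]'
python3 go.py w .5763 .2083 .16 165.1
python3 - <<'E'
from h import *
d=cap('side');cv2.imwrite('pics/s7z.png',cv2.resize(d['pixels'][130:330,310:490],None,fx=4,fy=4*.75,interpolation=cv2.INTER_CUBIC)) if 0 else cv2.imwrite('pics/s7.png',d['pixels'])
E
```

```text
time_s: 8.4
tcp_pos: [0.5224, -0.1877, 0.1938]
eef_rot: [-98.9, 89.4, -10.7]
contact_force: [1.4, 0.9, -0.8]
gripper_width: 0.0244
t [ 0.0336 -0.0413  0.3975] rot [13.14 -0.03  0.64] F [ 1.4  0.9 -0.8] w 0.0244 time 8.4 tcp [ 0.5224 -0.1877  0.1938] j6 [  1.  10. -18.   0. -61.  -2.]
```

View pics/s7.png

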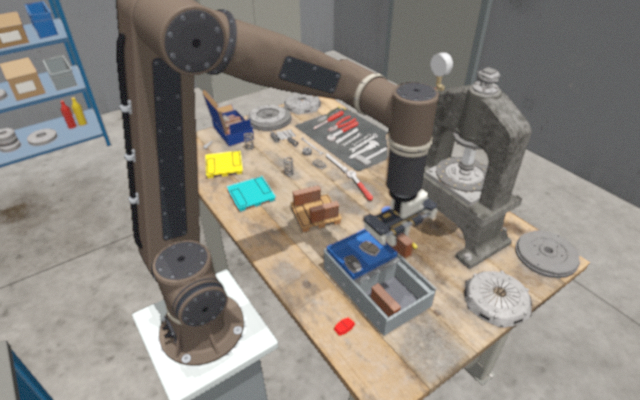

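The side view shows the block held at about (405,245) over the tray, clear of it. I'm carrying on to the pallet.

```bash
python3 -m creep '[{"ax":2,"ay":0,"az":0,"tx":0,"ty":-0.004,"tz":0.04,"fingers":0.02},{"ax":4,"ay":0,"az":0,"tx":0,"ty":-0.008,"tz":0.08,"fingers":0.02},{"ax":6,"ay":0,"az":0,"tx":0,"ty":-0.012,"tz":0.12,"fingers":0.02},{"ax":8,"ay":0,"az":0,"tx":0,"ty":-0.016,"tz":0.16,"fingers":0.02},{"ax":10,"ay":0,"az":0,"tx":0,"ty":-0.02,"tz":0.2,"fingers":0.02}]'
python3 go.py w .5763 .2083 .16 165.1
```

```text
time_s: 8.95
tcp_pos: [0.5446, 0.0144, 0.1869]
eef_rot: [-1.2, 90.0, 77.0]
contact_force: [0.7, -0.6, -1.0]
gripper_width: 0.0249
t [0.027  0.0086 0.1963] rot [ 3.12  0.01 -0.  ] F [ 0.7 -0.6 -1. ] w 0.0249 time 8.95 tcp [0.5446 0.0144 0.1869] j6 [ 22.  10. -19.  -0. -61. -34.]
```

```bash
python3 -m creep '[{"ax":1,"ay":0,"az":0,"tx":0,"ty":0.002,"tz":0.045,"fingers":0.02},{"ax":2,"ay":0,"az":0,"tx":0,"ty":0.004,"tz":0.09,"fingers":0.02},{"ax":3,"ay":0,"az":0,"tx":0.01,"ty":0.006,"tz":0.135,"fingers":0.02},{"ax":3.1,"ay":0,"az":0,"tx":0.027,"ty":0.009,"tz":0.18,"fingers":0.02},{"ax":3.1,"ay":0,"az":0,"tx":0.027,"ty":0.009,"tz":0.18,"fingers":0.02}]'
python3 go.py w .5763 .2083 .12 165.1
python3 - <<'E'
from h import *
d=cap('top');cv2.imwrite('pics/t8.png',d['pixels']);d=cap('side');cv2.imwrite('pics/s8.png',d['pixels'])
cv2.imwrite('pics/s8z.png',cv2.resize(d['pixels'][130:270,240:400],None,fx=4,fy=4,interpolation=cv2.INTER_CUBIC))
E
```

```text
time_s: 9.45
tcp_pos: [0.5719, 0.1949, 0.1571]
eef_rot: [125.0, 89.8, -159.6]
contact_force: [-0.1, -0.5, -1.3]
gripper_width: 0.025
t [ 0.037  -0.0009  0.0141] rot [ 0.29 -0.09 -0.13] F [-0.1 -0.5 -1.3] w 0.025 time 9.45 tcp [0.5719 0.1949 0.1571] j6 [ 37.  17. -14.  -0. -59. -52.]
```

View pics/t8.png

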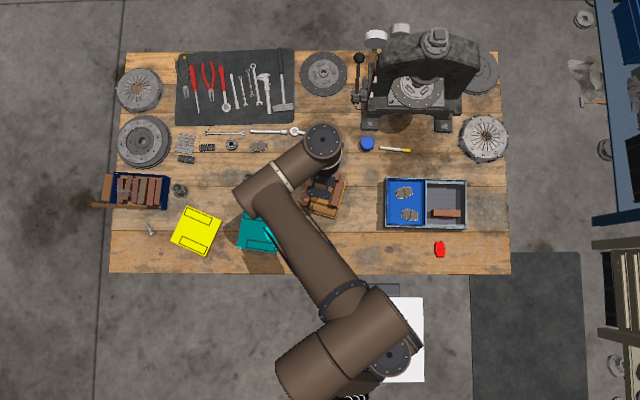

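View pics/s8z.png

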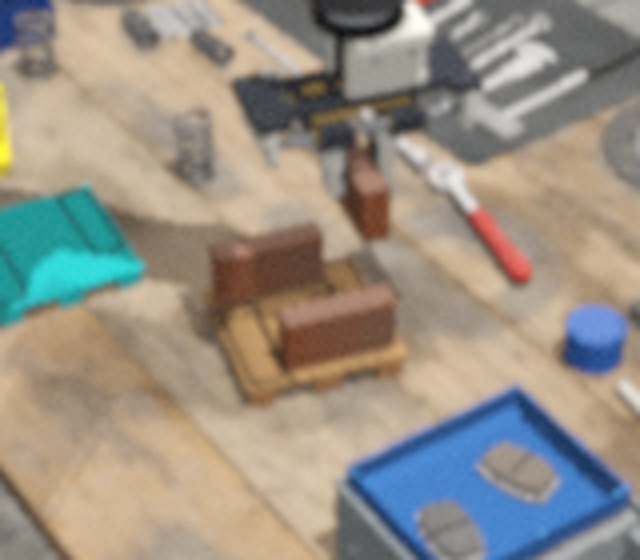

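```bash
python3 - <<'E'
from h import *
d=cap('side');c=cv2.resize(d['pixels'][150:200,310:360],None,fx=12,fy=12,interpolation=cv2.INTER_LANCZOS4)
s=r.get_state(); a=np.radians(165.1-180); 
ex=np.array([np.cos(a),np.sin(a),0]); ey=np.array([-np.sin(a),np.cos(a),0]); p=np.array(s['tcp_pos']); print(p)
Q=proj(d,[p+sx*.0125*ex-.05*ey+[0,0,z] for sx in(-1,1) for z in(-.024,.030)]); print(Q)
for q in Q: cv2.circle(c,tuple(int(v) for v in (q-[310,150]+.5)*12),4,(0,255,0),1)
cv2.imwrite('pics/s9z.png',cv2.convertScaleAbs(c,alpha=1.5))
E
```

```text
[0.57215043 0.19076086 0.15950033]
[[330.84723836 191.18231385]
 [330.96743753 178.1578954 ]
 [337.83929187 189.54256617]
 [338.12635987 176.53756645]]
```

View pics/s9z.png

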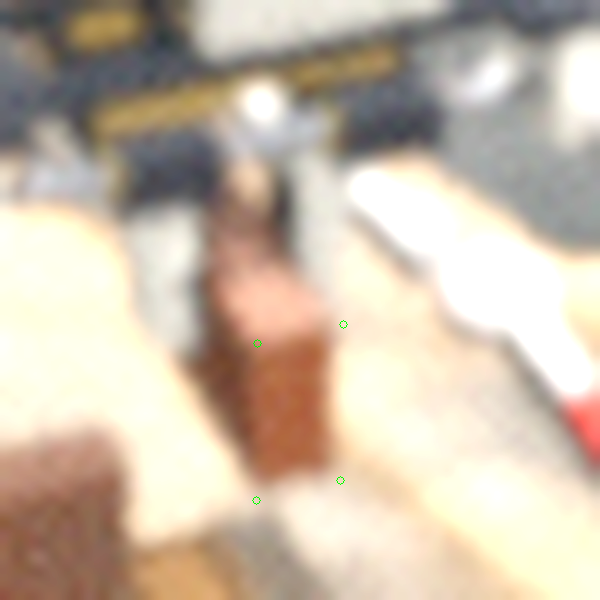

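```bash
python3 - <<'E'
from h import *
d=cap('side');c=cv2.resize(d['pixels'][180:235,285:350],None,fx=11,fy=11,interpolation=cv2.INTER_LANCZOS4)
c=cv2.convertScaleAbs(c,alpha=1.3)
a=np.radians(-14.9); ex=np.array([np.cos(a),np.sin(a),0]); ey=np.array([-np.sin(a),np.cos(a),0]); o=np.array([.5223,.2077,0])
def q(x,y,z,col):
    u=proj(d,[o+x*ex+y*ey+[0,0,z]])[0]; cv2.circle(c,tuple(int(v) for v in (u-[285,180]+.5)*11),4,col,1)
for x in(-.0355,.0645):
    for y in(-.0645,-.0395):
        for z in(.024,.078): q(x,y,z,(0,255,0))
for x in(-.0645,.0355):
    for y in(.0645,.0395): q(x,y,.078,(0,255,0))
for x in(-.073,.073):
    for y in(-.073,.073): q(x,y,.024,(255,0,0))
cv2.imwrite('pics/s10z.png',c)
E
```

```text
(no output)
```

View pics/s10z.png

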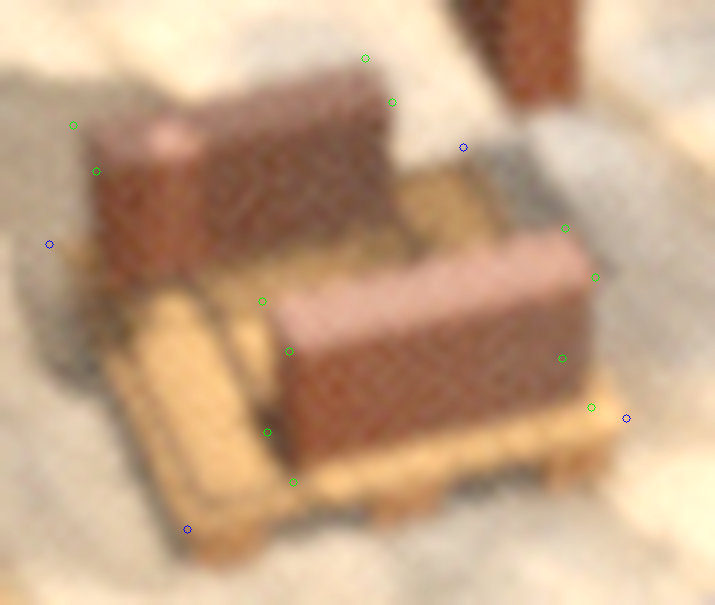

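```bash
for i in 1 2 3; do python3 -c "
from h import *
cap('side'); s=r.get_state(); print(s['tcp_pos'].round(4) if hasattr(s['tcp_pos'],'round') else s['tcp_pos'], np.round(s['qd'],2))"; done; python3 go.py w .5763 .2083 .09 165.1
```

```text
[0.5726 0.19   0.1603] [-0.43 -0.52 -0.   -0.    0.06 -0.02]
[0.5727 0.1898 0.1605] [-0.21 -0.23  0.11  0.01  0.07 -0.04]
[0.5727 0.1898 0.1606] [-0.04 -0.08  0.08 -0.07  0.04 -0.03]
t [0.0706 0.0013 0.0187] rot [0.03 0.04 0.03] F [ 0.3 -0.4 -1.6] w 0.0246 time 9.8 tcp [0.5727 0.1898 0.1606] j6 [ 37.  17. -14.   0. -59. -52.]
```

```bash
python3 -m creep '[{"ax":0,"ay":0,"az":0,"tx":0.02,"ty":0.001,"tz":0.012,"fingers":0.02},{"ax":0,"ay":0,"az":0,"tx":0.045,"ty":0.001,"tz":0.0187,"fingers":0.02},{"ax":0,"ay":0,"az":0,"tx":0.07,"ty":0.001,"tz":0.0187,"fingers":0.02},{"ax":0,"ay":0,"az":0,"tx":0.07,"ty":0.001,"tz":0.0187,"fingers":0.02},{"ax":0,"ay":0,"az":0,"tx":0.07,"ty":0.001,"tz":0.0187,"fingers":0.02}]'
python3 -m creep '[{"ax":0,"ay":0,"az":0,"tx":0,"ty":0,"tz":0,"fingers":0.02},{"ax":0,"ay":0,"az":0,"tx":0,"ty":0,"tz":0,"fingers":0.02}]'
python3 go.py w .5763 .2083 .048 165.1
cat > chk.py <<'E'
import sys
from h import *
# draw at hover: predicted slot footprint raised to block bottom (green) and observed image
fn,px,py=sys.argv[1],float(sys.argv[2]),float(sys.argv[3]); roi=list(map(int,sys.argv[4:8]))
d=cap('side'); s=r.get_state(); p=np.array(s['tcp_pos']); print(p.round(4))
k=10; c=cv2.resize(d['pixels'][roi[1]:roi[3],roi[0]:roi[2]],None,fx=k,fy=k,interpolation=cv2.INTER_LANCZOS4); c=cv2.convertScaleAbs(c,alpha=1.4)
a=np.radians(-14.9); ex=np.array([np.cos(a),np.sin(a),0]); ey=np.array([-np.sin(a),np.cos(a),0]); o=np.array([.5223,.2077,0])
def q(x,y,z,col):
    u=proj(d,[o+x*ex+y*ey+[0,0,z]])[0]; cv2.circle(c,tuple(int(v) for v in (u-[roi[0],roi[1]]+.5)*k),4,col,1)
zb=p[2]-.024
for x in(px-.0125,px+.0125):
    for y in(py-.05,py+.05):
        for z in(zb,zb+.054): q(x,y,z,(0,255,0))
for x in(-.0355,.0645):
    for y in(-.0645,-.0395): q(x,y,.078,(255,0,0))
for x in(-.0645,.0355):
    for y in(.0645,.0395): q(x,y,.078,(255,0,0))
cv2.imwrite('pics/'+fn,c)
E
python3 chk.py s11.png .052 .0145 280 165 350 225
```

```text
time_s: 10.3
tcp_pos: [0.5767, 0.2085, 0.0906]
eef_rot: [-153.9, 90.0, -78.8]
contact_force: [0.4, 0.2, -0.1]
gripper_width: 0.0247
time_s: 10.5
tcp_pos: [0.5772, 0.2094, 0.0916]
eef_rot: [-42.0, 89.9, 33.2]
contact_force: [-0.0, 0.5, -0.8]
gripper_width: 0.0249
t [ 0.0436  0.0007 -0.0014] rot [0.09 0.11 0.1 ] F [-0.   0.5 -0.8] w 0.0249 time 10.5 tcp [0.5772 0.2094 0.0916] j6 [ 38.  21. -17.   0. -51. -53.]
[0.5771 0.2094 0.0914]
```

View pics/s11.png

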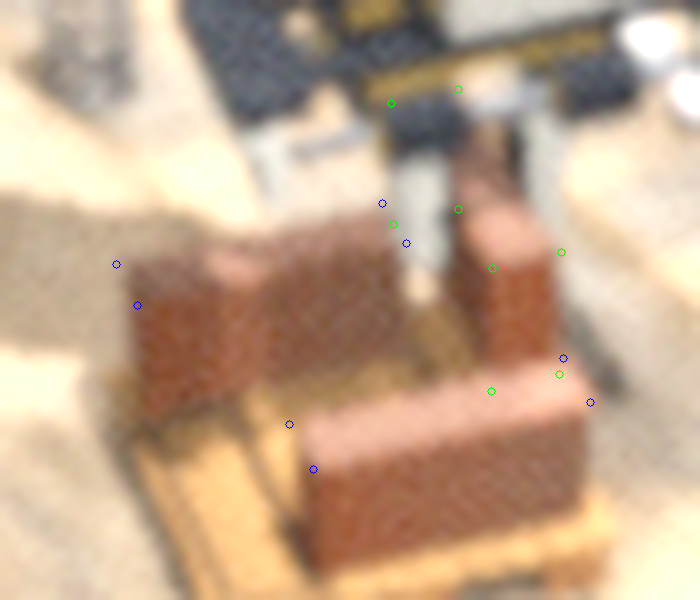

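```bash
python3 -m creep '[{"ax":0,"ay":0,"az":0,"tx":0.012,"ty":0.0007,"tz":-0.0014,"fingers":0.02},{"ax":0,"ay":0,"az":0,"tx":0.024,"ty":0.0007,"tz":-0.0014,"fingers":0.02},{"ax":0,"ay":0,"az":0,"tx":0.034,"ty":0.0007,"tz":-0.0014,"fingers":0.02},{"ax":0,"ay":0,"az":0,"tx":0.039,"ty":0.0007,"tz":-0.0014,"fingers":0.02},{"ax":0,"ay":0,"az":0,"tx":0.039,"ty":0.0007,"tz":-0.0014,"fingers":0.02}]'
python3 go.py w .5763 .2083 .048 165.1
python3 -m creep '[{"ax":0,"ay":0,"az":0,"tx":0,"ty":0,"tz":0,"fingers":0.02},{"ax":0,"ay":0,"az":0,"tx":0.002,"ty":0,"tz":0,"fingers":0.02},{"ax":0,"ay":0,"az":0,"tx":0.003,"ty":0,"tz":0,"fingers":0.02},{"ax":0,"ay":0,"az":0,"tx":0.003,"ty":0,"tz":0,"fingers":0.02}]'
python3 go.py w .5763 .2083 .048 165.1
python3 chk.py s12.png .052 .0145 280 165 350 225
```

```text
time_s: 11.05
tcp_pos: [0.5747, 0.2076, 0.0494]
eef_rot: [141.1, 89.9, -143.7]
contact_force: [0.1, 0.7, -1.7]
gripper_width: 0.0251
t [ 0.0014 -0.0014  0.0011] rot [ 0.1  -0.11 -0.09] F [ 0.1  0.7 -1.7] w 0.0251 time 11.05 tcp [0.5747 0.2076 0.0494] j6 [ 38.  24. -20.  -0. -46. -53.]
time_s: 11.45
tcp_pos: [0.5755, 0.2081, 0.0481]
eef_rot: [-39.9, 90.0, 35.3]
contact_force: [0.1, 0.4, -1.2]
gripper_width: 0.025
t [ 0.0001 -0.0007  0.0004] rot [0.1  0.02 0.02] F [ 0.1  0.4 -1.2] w 0.025 time 11.45 tcp [0.5755 0.2081 0.0481] j6 [ 38.  24. -20.   0. -46. -53.]
[0.5754 0.208  0.0481]
```

View pics/s12.png

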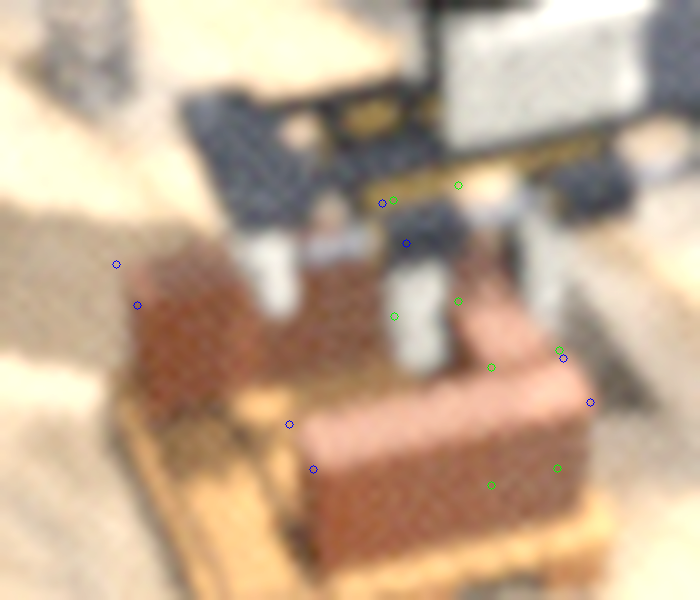

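```bash
python3 -m creep '[{"ax":0,"ay":0,"az":0,"tx":0.001,"ty":-0.0004,"tz":0,"fingers":0.02},{"ax":0,"ay":0,"az":0,"tx":0.002,"ty":-0.0004,"tz":0,"fingers":0.02},{"ax":0,"ay":0,"az":0,"tx":0.002,"ty":-0.0004,"tz":0,"fingers":0.02}]'
```

```text
time_s: 11.8
tcp_pos: [0.5755, 0.2081, 0.048]
eef_rot: [-49.3, 90.0, 26.0]
contact_force: [-8.6, -0.1, 16.7]
gripper_width: 0.0248
```

```bash
python3 -m creep '[{"ax":0,"ay":0,"az":0,"tx":-0.002,"ty":0,"tz":0,"fingers":0.02},{"ax":0,"ay":0,"az":0,"tx":-0.002,"ty":0,"tz":0,"fingers":0.036},{"ax":0,"ay":0,"az":0,"tx":-0.002,"ty":0,"tz":0,"fingers":0.036},{"ax":0,"ay":0,"az":0,"tx":-0.002,"ty":0,"tz":0,"fingers":0.036}]'
python3 -m creep '[{"ax":0,"ay":0,"az":0,"tx":-0.01,"ty":0,"tz":0,"fingers":0.036},{"ax":0,"ay":0,"az":0,"tx":-0.03,"ty":0,"tz":0,"fingers":0.036},{"ax":0,"ay":0,"az":0,"tx":-0.07,"ty":0,"tz":0,"fingers":0.036},{"ax":0,"ay":0,"az":0,"tx":-0.11,"ty":0,"tz":0,"fingers":0.036},{"ax":0,"ay":0,"az":0,"tx":-0.15,"ty":0,"tz":0,"fingers":0.036}]'
python3 go.py w .4523 -.2447 .16 178.2
```

```text
time_s: 12.2
tcp_pos: [0.5757, 0.2078, 0.0477]
eef_rot: [148.1, 90.0, -136.7]
contact_force: [-0.5, -0.1, 0.3]
gripper_width: 0.0354
time_s: 12.7
tcp_pos: [0.5756, 0.2077, 0.2001]
eef_rot: [-99.7, 90.0, -24.5]
contact_force: [1.2, -0.3, -0.8]
gripper_width: 0.0363
t [ 0.0402  0.0037 -0.4689] rot [-1.3e+01 -0.0e+00  1.0e-02] F [ 1.2 -0.3 -0.8] w 0.0363 time 12.7 tcp [0.5756 0.2077 0.2001] j6 [ 38.  16. -10.   0. -64. -53.]
```

```bash
python3 -m creep '[{"ax":-1.2,"ay":0,"az":0,"tx":0,"ty":0,"tz":-0.043,"fingers":0.036},{"ax":-2.4,"ay":0,"az":0,"tx":0,"ty":0.001,"tz":-0.086,"fingers":0.036},{"ax":-3.6,"ay":0,"az":0,"tx":0,"ty":0.001,"tz":-0.129,"fingers":0.036},{"ax":-4.8,"ay":0,"az":0,"tx":0,"ty":0.002,"tz":-0.172,"fingers":0.036},{"ax":-6,"ay":0,"az":0,"tx":0,"ty":0.002,"tz":-0.215,"fingers":0.036}]'
python3 go.py w .4523 -.2447 .16 178.2
python3 - <<'E'
from h import *
d=cap('top');cv2.imwrite('pics/t13.png',cv2.resize(d['pixels'][155:235,285:365],None,fx=7,fy=7,interpolation=cv2.INTER_CUBIC))
d=cap('side');cv2.imwrite('pics/s13.png',cv2.resize(d['pixels'][170:240,280:360],None,fx=8,fy=8,interpolation=cv2.INTER_CUBIC))
E
```

```text
time_s: 13.2
tcp_pos: [0.5182, -0.0009, 0.1988]
eef_rot: [-69.1, 89.9, 12.2]
contact_force: [0.7, 0.7, -0.4]
gripper_width: 0.0364
t [ 0.0387  0.0282 -0.2509] rot [-6.92  0.02  0.05] F [ 0.7  0.7 -0.4] w 0.0364 time 13.2 tcp [ 0.5182 -0.0009  0.1988] j6 [ 22.   7. -21.   0. -62. -30.]
```

View pics/t13.png

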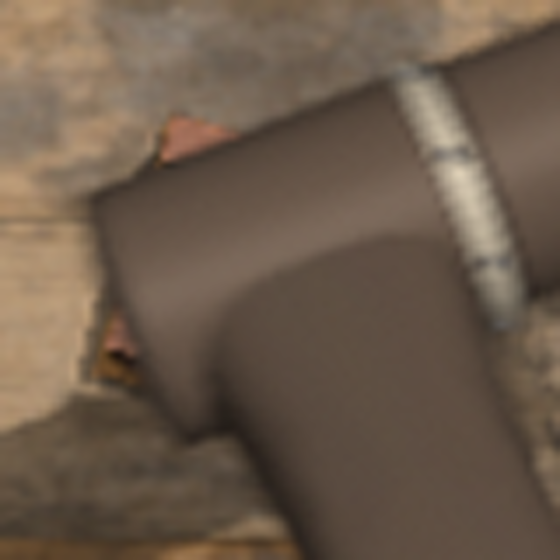

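View pics/s13.png

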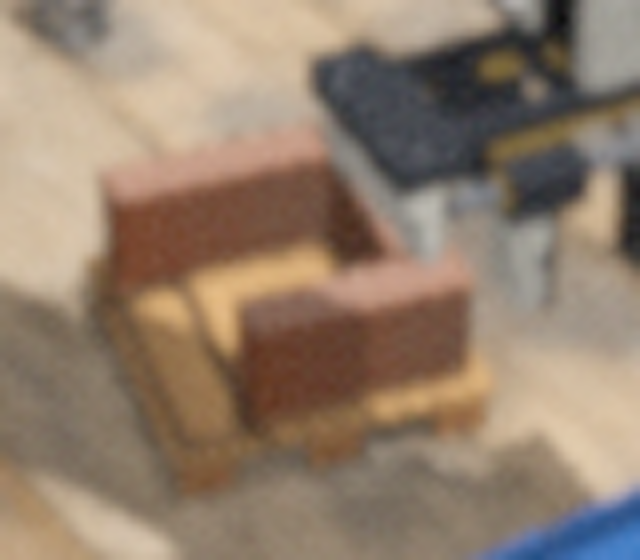

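The side view shows the first block standing in the far slot. The arm hides it from the top, so I'll check it again from over the well.

```bash
python3 -m creep '[{"ax":-1.4,"ay":0,"az":0,"tx":0,"ty":0.006,"tz":-0.045,"fingers":0.036},{"ax":-2.8,"ay":0,"az":0,"tx":0,"ty":0.011,"tz":-0.09,"fingers":0.036},{"ax":-4.2,"ay":0,"az":0,"tx":0,"ty":0.017,"tz":-0.135,"fingers":0.036},{"ax":-5.6,"ay":0,"az":0,"tx":0,"ty":0.022,"tz":-0.18,"fingers":0.036},{"ax":-6.9,"ay":0,"az":0,"tx":0,"ty":0.028,"tz":-0.225,"fingers":0.036}]'
python3 -m creep '[{"ax":0,"ay":0,"az":0,"tx":0.03,"ty":0,"tz":-0.02,"fingers":0.036},{"ax":0,"ay":0,"az":0,"tx":0.07,"ty":0,"tz":-0.02,"fingers":0.036},{"ax":0,"ay":0,"az":0,"tx":0.1,"ty":0,"tz":-0.02,"fingers":0.036},{"ax":0,"ay":0,"az":0,"tx":0.1,"ty":0,"tz":-0.02,"fingers":0.036}]'
python3 go.py w .4523 -.2447 .0265 178.2
python3 - <<'E'
from h import *
d=cap('top');cv2.imwrite('pics/t14f.png',d['pixels']);cv2.imwrite('pics/t14.png',cv2.resize(d['pixels'][168:222,296:350],None,fx=11,fy=11,interpolation=cv2.INTER_LANCZOS4))
d=cap('side');cv2.imwrite('pics/s14.png',cv2.resize(d['pixels'][200:350,330:490],None,fx=4,fy=4,interpolation=cv2.INTER_CUBIC))
E
```

```text
time_s: 13.8
tcp_pos: [0.4565, -0.219, 0.1988]
eef_rot: [-100.5, 89.9, -12.3]
contact_force: [0.7, -0.3, -0.2]
gripper_width: 0.0359
time_s: 14.2
tcp_pos: [0.4534, -0.2372, 0.0947]
eef_rot: [80.1, 89.6, 168.1]
contact_force: [-0.6, -0.3, 0.8]
gripper_width: 0.036
t [ 0.0682  0.0004 -0.0077] rot [-0.18  0.07 -0.4 ] F [-0.6 -0.3  0.8] w 0.036 time 14.2 tcp [ 0.4534 -0.2372  0.0947] j6 [ -6.  13. -29.  -0. -48.   4.]
```

View pics/t14.png

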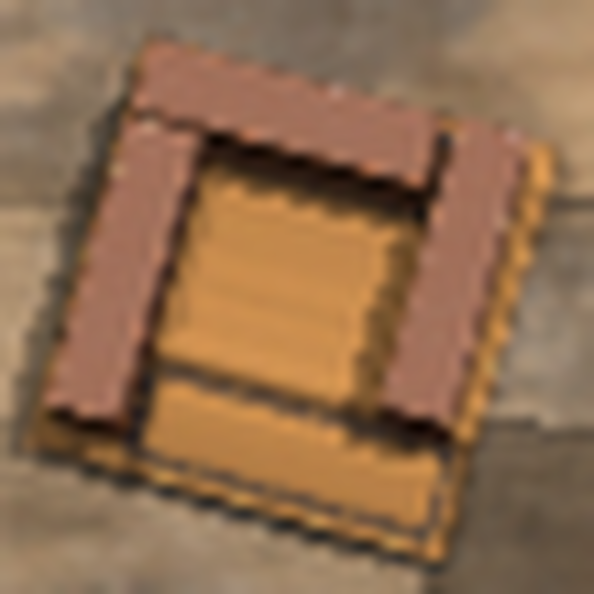

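View pics/s14.png

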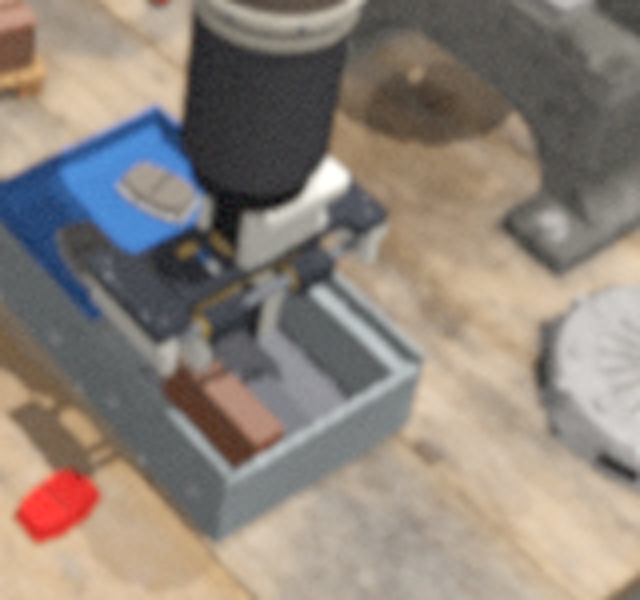

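```bash
python3 - <<'E'
from h import *
d=cap('top')
w=lambda P:onz(d,(np.array(P,float)+.5)/11-.5+[296,168],.078)[:,:2]
q=w([(152,42),(441,120),(422,192),(132,108)]); a=np.radians(-14.9);ex=np.array([np.cos(a),np.sin(a)]);ey=np.array([-ex[1],ex[0]])
print(((q-[.5223,.2077])@np.c_[ex,ey]).round(4), ((q.mean(0)-[.5223,.2077])@np.c_[ex,ey]).round(4))
E
python3 go.py w .4523 -.2447 .0265 178.2
```

```text
[[ 0.0621  0.0635]
 [ 0.0614 -0.035 ]
 [ 0.0367 -0.0352]
 [ 0.0391  0.0639]] [0.0498 0.0143]
t [ 0.0731  0.005  -0.0072] rot [-0.05 -0.04  0.09] F [ 0.5 -0.1  0.9] w 0.0359 time 14.35 tcp [ 0.4574 -0.2376  0.0996] j6 [ -6.  13. -29.   0. -48.   4.]
```

```bash
python3 -m creep '[{"ax":0,"ay":0,"az":0,"tx":0.02,"ty":0.005,"tz":-0.0072,"fingers":0.036},{"ax":0,"ay":0,"az":0,"tx":0.025,"ty":0.005,"tz":-0.0072,"fingers":0.036},{"ax":0,"ay":0,"az":0,"tx":0.025,"ty":0.005,"tz":-0.0072,"fingers":0.036},{"ax":0,"ay":0,"az":0,"tx":0.025,"ty":0.005,"tz":-0.0072,"fingers":0.036},{"ax":0,"ay":0,"az":0,"tx":0.025,"ty":0.005,"tz":-0.0072,"fingers":0.036}]'
python3 go.py w .4523 -.2447 .0265 178.2
```

```text
time_s: 14.85
tcp_pos: [0.4518, -0.2445, 0.074]
eef_rot: [-101.3, 89.9, -13.2]
contact_force: [-0.6, -0.2, -0.8]
gripper_width: 0.0361
t [ 0.0475 -0.0004 -0.0002] rot [-0.07 -0.02  0.1 ] F [-0.6 -0.2 -0.8] w 0.0361 time 14.85 tcp [ 0.4518 -0.2445  0.074 ] j6 [ -6.  14. -31.   0. -45.   5.]
```

```bash
python3 -m creep '[{"ax":0,"ay":0,"az":0,"tx":0.012,"ty":0,"tz":0,"fingers":0.036},{"ax":0,"ay":0,"az":0,"tx":0.024,"ty":0,"tz":0,"fingers":0.036},{"ax":0,"ay":0,"az":0,"tx":0.036,"ty":0,"tz":0,"fingers":0.036},{"ax":0,"ay":0,"az":0,"tx":0.0475,"ty":0,"tz":0,"fingers":0.036},{"ax":0,"ay":0,"az":0,"tx":0.0475,"ty":0,"tz":0,"fingers":0.036}]'
python3 -m creep '[{"ax":0,"ay":0,"az":0,"tx":0,"ty":0,"tz":0,"fingers":0.036},{"ax":0,"ay":0,"az":0,"tx":0,"ty":0,"tz":0,"fingers":0.02},{"ax":0,"ay":0,"az":0,"tx":0,"ty":0,"tz":0,"fingers":0.02},{"ax":0,"ay":0,"az":0,"tx":0,"ty":0,"tz":0,"fingers":0.02},{"ax":0,"ay":0,"az":0,"tx":0,"ty":0,"tz":0,"fingers":0.02}]' 20
python3 go.py w .4523 -.2447 .0265 178.2
```

```text
time_s: 15.35
tcp_pos: [0.4494, -0.2443, 0.0232]
eef_rot: [81.7, 89.8, 169.8]
contact_force: [0.2, 0.2, 0.6]
gripper_width: 0.0362
time_s: 15.85
tcp_pos: [0.4513, -0.2446, 0.0259]
eef_rot: [-99.2, 89.9, -11.1]
contact_force: [0.8, 0.2, 2.2]
gripper_width: 0.0251
t [-0.0006 -0.001  -0.    ] rot [-0.09 -0.01  0.06] F [0.8 0.2 2.2] w 0.0251 time 15.85 tcp [ 0.4513 -0.2446  0.0259] j6 [ -7.  18. -34.   0. -38.   5.]
```

```bash
python3 -m creep '[{"ax":0,"ay":0,"az":0,"tx":-0.03,"ty":0,"tz":0,"fingers":0.02},{"ax":0,"ay":0,"az":0,"tx":-0.07,"ty":0,"tz":0,"fingers":0.02},{"ax":0,"ay":0,"az":0,"tx":-0.115,"ty":0,"tz":0,"fingers":0.02},{"ax":0,"ay":0,"az":0,"tx":-0.16,"ty":0,"tz":0.02,"fingers":0.02},{"ax":0,"ay":0,"az":0,"tx":-0.16,"ty":0,"tz":0.05,"fingers":0.02}]'
python3 go.py w .4690 .2072 .16 165.1
```

```text
time_s: 16.35
tcp_pos: [0.4558, -0.1956, 0.1917]
eef_rot: [-99.4, 89.4, -11.4]
contact_force: [0.7, 0.4, -1.1]
gripper_width: 0.0251
t [0.031  0.0009 0.403 ] rot [12.94 -0.03  0.59] F [ 0.7  0.4 -1.1] w 0.0251 time 16.35 tcp [ 0.4558 -0.1956  0.1917] j6 [ -0.   5. -25.   0. -60.  -2.]
```

```bash
python3 -m creep '[{"ax":2,"ay":0,"az":0,"tx":0,"ty":0,"tz":0.04,"fingers":0.02},{"ax":4,"ay":0,"az":0,"tx":0,"ty":0,"tz":0.08,"fingers":0.02},{"ax":6,"ay":0,"az":0,"tx":0,"ty":0,"tz":0.12,"fingers":0.02},{"ax":8,"ay":0,"az":0,"tx":0,"ty":0,"tz":0.16,"fingers":0.02},{"ax":10,"ay":0,"az":0,"tx":0,"ty":0,"tz":0.2,"fingers":0.02}]'
python3 go.py w .4690 .2072 .16 165.1
```

```text
time_s: 16.85
tcp_pos: [0.4586, 0.0068, 0.1856]
eef_rot: [-27.5, 90.0, 50.5]
contact_force: [1.2, -0.6, -0.9]
gripper_width: 0.025
t [0.0257 0.0315 0.1982] rot [2.91 0.02 0.01] F [ 1.2 -0.6 -0.9] w 0.025 time 16.85 tcp [0.4586 0.0068 0.1856] j6 [ 26.   2. -29.  -0. -59. -38.]
```

```bash
python3 -m creep '[{"ax":1,"ay":0,"az":0,"tx":0,"ty":0.008,"tz":0.045,"fingers":0.02},{"ax":2,"ay":0,"az":0,"tx":0,"ty":0.016,"tz":0.09,"fingers":0.02},{"ax":2.9,"ay":0,"az":0,"tx":0.01,"ty":0.024,"tz":0.135,"fingers":0.02},{"ax":2.9,"ay":0,"az":0,"tx":0.025,"ty":0.0315,"tz":0.18,"fingers":0.02},{"ax":2.9,"ay":0,"az":0,"tx":0.025,"ty":0.0315,"tz":0.195,"fingers":0.02}]'
python3 -m creep '[{"ax":0,"ay":0,"az":0,"tx":0,"ty":0,"tz":0,"fingers":0.02},{"ax":0,"ay":0,"az":0,"tx":0,"ty":0,"tz":0,"fingers":0.02},{"ax":0,"ay":0,"az":0,"tx":0,"ty":0,"tz":0,"fingers":0.02}]'
python3 go.py w .4690 .2072 .095 165.1
```

```text
time_s: 17.35
tcp_pos: [0.4675, 0.2055, 0.1587]
eef_rot: [131.2, 89.9, -153.5]
contact_force: [-0.7, -1.2, 0.2]
gripper_width: 0.0247
time_s: 17.65
tcp_pos: [0.4684, 0.2016, 0.1607]
eef_rot: [50.8, 90.0, 125.9]
contact_force: [-0.4, 0.1, -0.2]
gripper_width: 0.0247
t [0.0657 0.0009 0.0056] rot [ 0.05  0.   -0.  ] F [-0.4  0.1 -0.2] w 0.0247 time 17.65 tcp [0.4684 0.2016 0.1607] j6 [ 45.   8. -25.  -0. -57. -60.]
```

```bash
python3 -m creep '[{"ax":0,"ay":0,"az":0,"tx":0.02,"ty":0.0009,"tz":0.0056,"fingers":0.02},{"ax":0,"ay":0,"az":0,"tx":0.045,"ty":0.0009,"tz":0.0056,"fingers":0.02},{"ax":0,"ay":0,"az":0,"tx":0.068,"ty":0.0009,"tz":0.0056,"fingers":0.02},{"ax":0,"ay":0,"az":0,"tx":0.068,"ty":0.0009,"tz":0.0056,"fingers":0.02},{"ax":0,"ay":0,"az":0,"tx":0.068,"ty":0.0009,"tz":0.0056,"fingers":0.02}]'
python3 -m creep '[{"ax":0,"ay":0,"az":0,"tx":0,"ty":0,"tz":0,"fingers":0.02},{"ax":0,"ay":0,"az":0,"tx":0,"ty":0,"tz":0,"fingers":0.02},{"ax":0,"ay":0,"az":0,"tx":0,"ty":0,"tz":0,"fingers":0.02}]'
python3 go.py w .4690 .2072 .047 165.1
python3 chk.py s15.png -.052 -.0145 270 170 340 230
python3 -c "
from h import *
d=cap('top');cv2.imwrite('pics/t15.png',cv2.resize(d['pixels'][160:230,290:360],None,fx=8,fy=8,interpolation=cv2.INTER_LANCZOS4))"
```

```text
time_s: 18.15
tcp_pos: [0.4694, 0.2075, 0.0931]
eef_rot: [-145.2, 90.0, -70.0]
contact_force: [-0.6, -1.0, -0.2]
gripper_width: 0.025
time_s: 18.45
tcp_pos: [0.4695, 0.2086, 0.0934]
eef_rot: [-31.1, 89.9, 44.1]
contact_force: [0.8, -1.1, -0.8]
gripper_width: 0.0251
t [ 0.0464  0.0002 -0.0015] rot [0.1  0.09 0.05] F [ 0.8 -1.1 -0.8] w 0.0251 time 18.45 tcp [0.4695 0.2086 0.0934] j6 [ 46.  13. -30.   0. -47. -61.]
[0.4694 0.2085 0.0932]
```

View pics/s15.png

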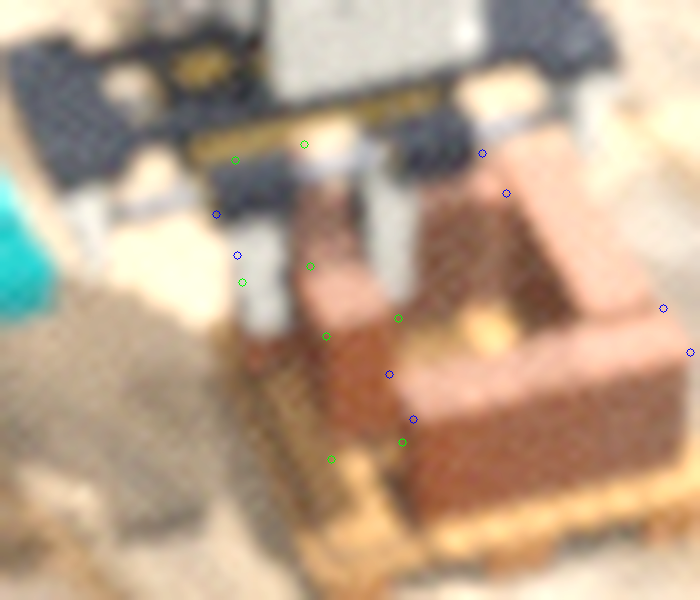

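View pics/t15.png

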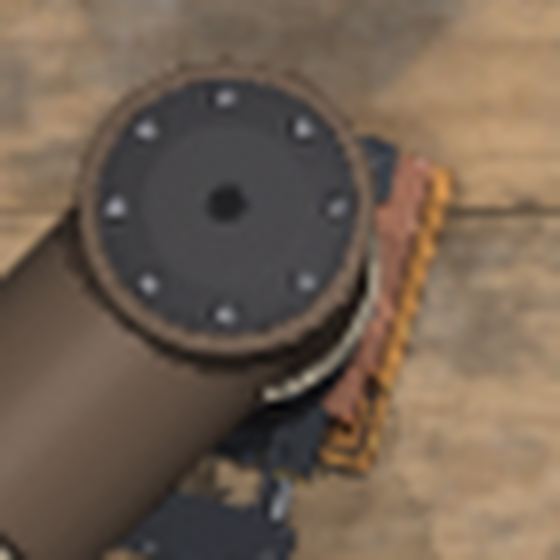

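```bash
python3 -m creep '[{"ax":0,"ay":0,"az":0,"tx":0.012,"ty":0,"tz":-0.0015,"fingers":0.02},{"ax":0,"ay":0,"az":0,"tx":0.024,"ty":0,"tz":-0.0015,"fingers":0.02},{"ax":0,"ay":0,"az":0,"tx":0.034,"ty":0,"tz":-0.0015,"fingers":0.02},{"ax":0,"ay":0,"az":0,"tx":0.042,"ty":0,"tz":-0.0015,"fingers":0.02},{"ax":0,"ay":0,"az":0,"tx":0.042,"ty":0,"tz":-0.0015,"fingers":0.02}]'
python3 -m creep '[{"ax":0,"ay":0,"az":0,"tx":0,"ty":0,"tz":0,"fingers":0.02},{"ax":0,"ay":0,"az":0,"tx":0,"ty":0,"tz":0,"fingers":0.02},{"ax":0,"ay":0,"az":0,"tx":0,"ty":0,"tz":0,"fingers":0.02}]'
python3 go.py w .4690 .2072 .047 165.1
```

```text
time_s: 19.05
tcp_pos: [0.4679, 0.2061, 0.0487]
eef_rot: [147.7, 89.8, -137.1]
contact_force: [0.2, 0.1, -2.6]
gripper_width: 0.0249
time_s: 19.35
tcp_pos: [0.469, 0.2071, 0.0509]
eef_rot: [-33.5, 89.9, 41.7]
contact_force: [0.5, 0.5, -0.6]
gripper_width: 0.0249
t [0.0039 0.0001 0.0001] rot [0.1  0.04 0.03] F [ 0.5  0.5 -0.6] w 0.0249 time 19.35 tcp [0.469  0.2071 0.0509] j6 [ 46.  16. -32.   0. -41. -61.]
```

```bash
python3 -m creep '[{"ax":0,"ay":0,"az":0,"tx":0.002,"ty":0,"tz":0,"fingers":0.02},{"ax":0,"ay":0,"az":0,"tx":0.003,"ty":0,"tz":0,"fingers":0.02},{"ax":0,"ay":0,"az":0,"tx":0.004,"ty":0,"tz":0,"fingers":0.02},{"ax":0,"ay":0,"az":0,"tx":0.004,"ty":0,"tz":0,"fingers":0.02}]'
python3 go.py w .4690 .2072 .047 165.1
```

```text
time_s: 19.75
tcp_pos: [0.4688, 0.2068, 0.0469]
eef_rot: [-58.9, 90.0, 16.3]
contact_force: [-2.0, -0.3, 5.2]
gripper_width: 0.025
t [-0.0001 -0.0001  0.0004] rot [0.11 0.01 0.01] F [-2.  -0.3  5.2] w 0.025 time 19.75 tcp [0.4688 0.2068 0.0469] j6 [ 46.  17. -33.   0. -41. -61.]
```

Touching down with 5 N. Now I'll release, lift and move clear.

```bash
python3 -m creep '[{"ax":0,"ay":0,"az":0,"tx":-0.0005,"ty":0,"tz":0,"fingers":0.036},{"ax":0,"ay":0,"az":0,"tx":-0.0005,"ty":0,"tz":0,"fingers":0.036},{"ax":0,"ay":0,"az":0,"tx":-0.0005,"ty":0,"tz":0,"fingers":0.036},{"ax":0,"ay":0,"az":0,"tx":-0.0005,"ty":0,"tz":0,"fingers":0.036}]'
python3 -m creep '[{"ax":0,"ay":0,"az":0,"tx":-0.01,"ty":0,"tz":0,"fingers":0.036},{"ax":0,"ay":0,"az":0,"tx":-0.03,"ty":0,"tz":0,"fingers":0.036},{"ax":0,"ay":0,"az":0,"tx":-0.07,"ty":0,"tz":0,"fingers":0.036},{"ax":0,"ay":0,"az":0,"tx":-0.11,"ty":0,"tz":0,"fingers":0.036},{"ax":0,"ay":0,"az":0,"tx":-0.15,"ty":0,"tz":0,"fingers":0.036}]'
python3 -m creep '[{"ax":0,"ay":0,"az":0,"tx":0,"ty":0,"tz":-0.045,"fingers":0.036},{"ax":0,"ay":0,"az":0,"tx":0,"ty":0,"tz":-0.09,"fingers":0.036},{"ax":0,"ay":0,"az":0,"tx":0,"ty":0,"tz":-0.135,"fingers":0.036},{"ax":0,"ay":0,"az":0,"tx":0,"ty":0,"tz":-0.18,"fingers":0.036},{"ax":0,"ay":0,"az":0,"tx":0,"ty":0,"tz":-0.225,"fingers":0.036}]'
python3 -m creep '[{"ax":0,"ay":0,"az":0,"tx":0,"ty":0,"tz":-0.045,"fingers":0.036},{"ax":0,"ay":0,"az":0,"tx":0,"ty":0,"tz":-0.09,"fingers":0.036},{"ax":0,"ay":0,"az":0,"tx":0,"ty":0,"tz":-0.135,"fingers":0.036},{"ax":0,"ay":0,"az":0,"tx":0,"ty":0,"tz":-0.18,"fingers":0.036},{"ax":0,"ay":0,"az":0,"tx":0,"ty":0,"tz":-0.18,"fingers":0.036}]'
python3 -c "
from h import *
d=cap('top','t16f.png');cv2.imwrite('pics/t16.png',cv2.resize(d['pixels'][168:222,296:350],None,fx=11,fy=11,interpolation=cv2.INTER_LANCZOS4))
cap('side','s16.png')"
```

```text
time_s: 20.15
tcp_pos: [0.4687, 0.2068, 0.0469]
eef_rot: [156.4, 90.0, -128.4]
contact_force: [0.2, -0.6, -0.2]
gripper_width: 0.0356
time_s: 20.65
tcp_pos: [0.4685, 0.2065, 0.1993]
eef_rot: [-57.6, 90.0, 17.6]
contact_force: [1.2, 1.4, -0.9]
gripper_width: 0.0361
time_s: 21.15
tcp_pos: [0.4105, -0.0122, 0.1979]
eef_rot: [-55.5, 89.9, 19.8]
contact_force: [0.6, -0.2, 0.3]
gripper_width: 0.036
time_s: 21.65
tcp_pos: [0.3633, -0.1886, 0.1975]
eef_rot: [-160.9, 90.0, -86.0]
contact_force: [0.1, -0.4, 0.1]
gripper_width: 0.036
```

View pics/t16.png

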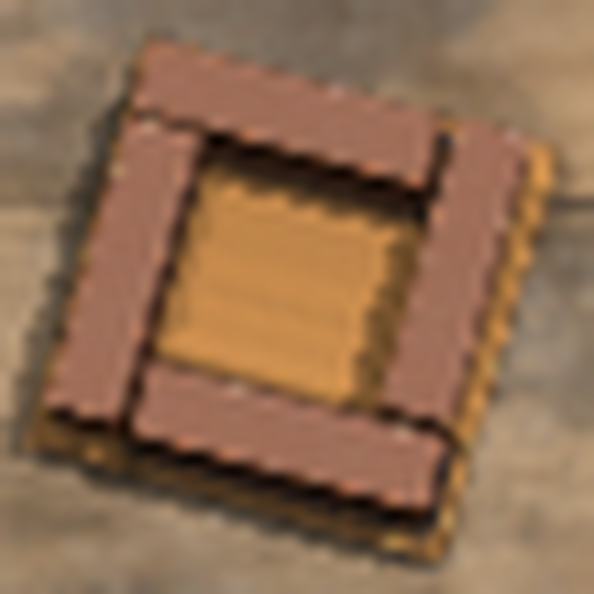

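View pics/t16f.png

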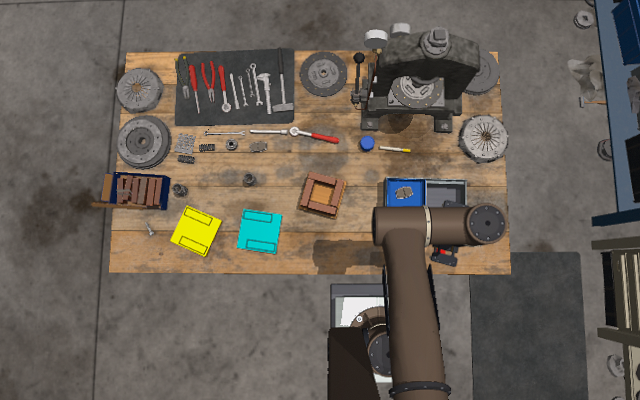

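View pics/s16.png

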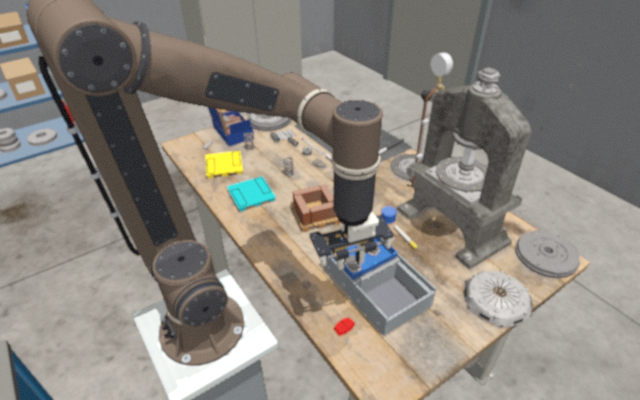

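```bash
python3 - <<'E'
from h import *
d=cap('top')
w=lambda P:onz(d,(np.array(P,float)+.5)/11-.5+[296,168],.078)[:,:2]
a=np.radians(-14.9);M=np.array([[np.cos(a),-np.sin(a)],[np.sin(a),np.cos(a)]])
for n,P in(('bot',[(150,362),(452,438),(438,508),(132,432)]),('top',[(152,42),(441,120),(422,192),(132,108)]),('L',[(128,118),(203,138),(120,420),(47,403)]),('R',[(457,122),(524,138),(452,428),(384,408)])):
    q=(w(P)-[.5223,.2077])@M*1000; print(n,q.round(1).tolist(),q.mean(0).round(1))
g=cv2.imread('pics/t16f.png')
c=cv2.imread('pics/s16.png')[175:235,285:350]
cv2.imwrite('pics/s16z.png',cv2.resize(c,None,fx=10,fy=10,interpolation=cv2.INTER_LANCZOS4))
E
```

```text
bot [[-40.5, 35.8], [-39.1, -65.5], [-62.3, -67.0], [-64.1, 35.3]] [-51.5 -15.4]
top [[62.1, 63.5], [61.4, -35.0], [36.7, -35.2], [39.1, 63.9]] [49.8 14.3]
L [[35.5, 64.3], [35.5, 38.8], [-61.4, 40.2], [-62.1, 64.6]] [-13.1  52. ]
R [[62.2, -40.3], [62.7, -62.8], [-35.9, -64.7], [-35.3, -41.7]] [ 13.4 -52.4]
```

View pics/s16z.png

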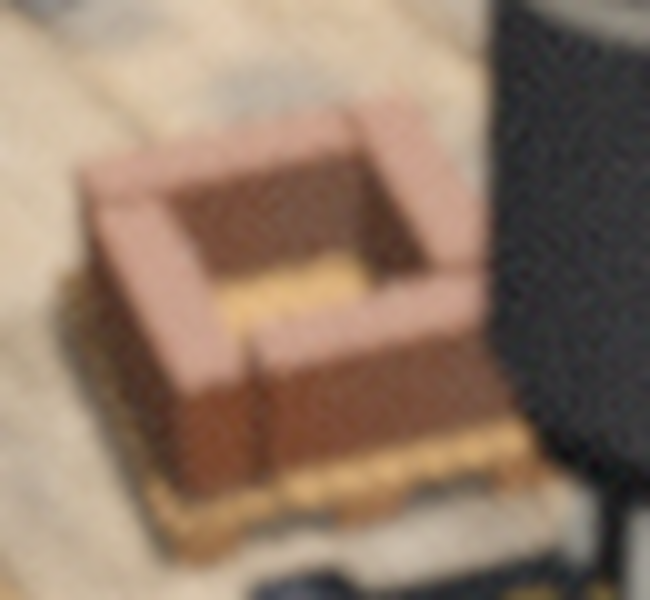

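```bash
python3 - <<'E'
from st import *
from go import stw
d=cap('top'); im=d['pixels']; i0=cv2.imread('pics/top0.png')
b=im[:,:,0].astype(float)-im[:,:,2]
P=lineH(b,range(186,204),420,430,60); P=P[~np.isnan(P[:,0])]; W=onz(d,P,.096)[:,:2]; print('tray -y rim station y',((W@ey)+.150).round(4).mean(), P[:,0].round(1).mean())
for n,(x0,y0,x1,y1) in dict(tin=(355,132,377,155),marker=(376,142,415,156),ratchet=(245,120,345,148),spring=(240,170,260,190),spring2=(170,180,190,198),teal=(232,205,285,255),yellow=(168,203,223,258)).items():
    df=cv2.absdiff(im[y0:y1,x0:x1],i0[y0:y1,x0:x1]).max(2); print(n,(df>40).sum())
s=r.get_state(); print(s['time_s'],np.round(s['contact_force'],1))
cv2.imwrite('pics/z17.png',cv2.resize(im[172:238,376:476],None,fx=8,fy=8,interpolation=cv2.INTER_CUBIC))
E
```

```text
tray -y rim station y 0.013516666666666666 423.1
tin 0
marker 0
ratchet 0
spring 0
spring2 0
teal 0
yellow 0
21.85 [-0.4 -0.5  0.9]
```

View pics/z17.png

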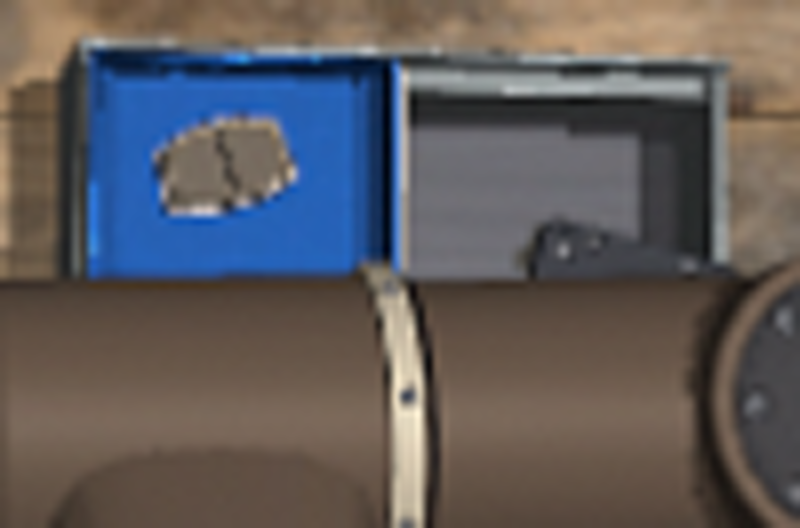

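```bash
python3 -c "
from plant import order
print(order.close_job())"
```

```text
the job is handed in; nothing more can be done
None
```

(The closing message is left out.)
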